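Hang the parts pail on the latched hook by its bail

ROBOT

A 6-joint arm with a two-finger parallel gripper is mounted at the origin on the work surface. World frame = base frame: x ahead of the robot, y to its left, z up, the work surface at z = 0. Lengths are in mm, angles in rad, forces in N, time in s.
With the tool pointing down it reaches from about 275 to 1000 mm from the base axis. Payload 8.4 kg.
Tool frame: the origin (TCP) lies at the very end of the fingers, on their centre line; the grasp point (between the pads) lies 19 mm behind it; z points along the fingers, y is the direction in which the jaws open and shut (so a half turn about z gives the same grasp; the last joint's range is limited). The gripper opens to 85 mm and grips with 20 to 120 N. Pads are 22 mm wide; open, the fingers measure 114 mm over their backs; the gripper's body (76 mm by 85 mm) begins 54 mm behind the grasp point. The pads swing forward as they close: fully open they stand 13 mm farther back than shut.
Start: joints at [-1.221, 0.353, 1.633, -0, 1.155, -0.002], TCP at [215.366, -586.724, 231.281] pointing down, gripper open.
Joint ranges: [-2.63, 2.63], [-0.92, 2.1], [0.06, 2.66], [-1.3, 4.44], [0, 2.69], [-3.02, 3.02]. Speed limits (rad/s): [2.22, 2.22, 2.79, 3.14, 3.14, 3.14].

INTERFACE

Orientations are given as [roll, pitch, yaw] about the fixed x, y, z axes, in that order (R = Rz(yaw) Ry(pitch) Rx(roll)).
In Python, from rig import readout, grab_frame, calibration, r gives the robot as it stands. The module is installed in compiled form; this text tells all that it offers.
- The arm moves only by the tool play_rows, never from a script. Its argument "rows" is a list of rows, each a list of 3 entries, a list of its own where there are three numbers: the closure in counts, from 0 (fully open) to 255 (shut), then the shift along the tool's x, y, z in cm, then the turn, a rotation vector about the tool's x, y, z in rad. In form: [[gripper, [dx, dy, dz], [rx, ry, rz]], ...]. A call has 1 to 12 rows; each row is the pose to reach, as a shift and turn from the pose commanded when the call began, along the tool's axes at that moment; what a row does not reach only later rows make up. A row lasts 1/12 s, in which the tool goes at most 41.7 mm and 7.16 degrees, less where a joint would pass 70% of its speed; a pose out of reach is approached as far as the arm can. A call with a gripper value outside its range is refused whole. The fingers move at their own pace and stop on an object; "squeeze" is the grip in N (left out, the last holds). Time passes only in rows, so rows that repeat a pose let the fingers close. It gives the time, the measured TCP pose, the force and the opening at its end, in the units of the state.
- readout.sense(): the state, without advancing time (a new reading comes with each control period).
- grab_frame(name): name is "scene" or "side" or "wrist"; returns (picture, depth): 420x560x3 uint8, red, green, blue; 420x560 float32, mm along the optical axis (not along the pixel's ray), 0 where there is no reading.
- calibration(name): a dict with "vfov" (degrees; the focal length in pixels is half the picture's height over the tangent of half this angle, whatever the lens; pixels are square), "cx", "cy" (the principal point, pixels), "cam_to_world" (4x4, takes a point from camera to world coordinates). Camera axes: x right, y down, z forward; pixel columns grow to the right and rows downward; lengths in mm; the calibration is good to about 2 mm. A picture is of the moment at which its call begins: read the wrist's pose just before it. calibration takes no time and is no camera call; for the wrist camera it gives the pose at the moment of the call.
- r.sign_off(): hands the job in, once; it reports no verdict.
The state is a dict: "clock": time; "qpos": joint angles; "qvel": joint speeds; "joint_efforts": joint torques, N m; "eef_pos": TCP position; "tcp_rot": TCP orientation; "contact_force": force on the tool from outside, world axes, zero at the start; "wrist_torque": the same for the moment, N m; "opening": opening from 0.0 (shut) to 1.0 (fully open).
Only numpy, scipy, OpenCV 4.12 (cv2) and the standard library are available. Lean on these libraries where they do the work, as an engineer would, in place of code of your own. Each camera call takes 0.05 s, during which the arm holds its last target.

TASK

Get the red parts pail off the bench for the drive: raise its folded-down bail upright while the pail stays standing where it is, then lift the pail by the bail and hang it on the fork hook at the front of the shelf, the tube of the bail pressed down past both sprung keepers so that it lies in the hook and both snap shut over it. How high the hook is bolted is not known exactly, so feel for it and do not force it: never more than 20 N on the hook or of the pail on the bench. Keep the pail level, leave everything else alone, and let go with the pail hanging still.

Things in the scene. Friction and masses are not known exactly. Their poses are not given: they have to be found in the camera images.
- red_pail: Red plastic parts pail, loose, 0.33 to 0.52 kg with its contents: round, 78 mm high, 116 mm across the rim, 130 mm over the bail's ears, 94 mm across the foot. Origin: centre of its underside, z up its axis. The wire bail is hinged at two ears on its y axis, 68 mm above the underside, and lies folded over to the pail's own -x side.
- bail (a joint): Angle of the red pail's bail, rad: 0 upright over the pail, positive laid over to the pail's own -x side. Starts at 1.52 to 1.75 (about level to 10 degrees below), its tube about 50 mm clear of the pail's wall; it can go on past upright to -1.95. Hinge friction about 0.05 Nm: it stays where it is left.
- grip (a point): Middle of the black tube on the red pail's bail: a straight cylinder 12 mm thick, 104 mm long, along the pail's y axis, loose and free to turn on the wire, 118 mm from the hinge line (186 mm above the pail's underside when the bail is upright). The 4 mm wire leaves the tube's ends towards the ears. The axes turn with the bail: y along the tube.
- shelf: Low galvanised shelf bay, fixed, 680 mm wide (y), 210 mm deep, 245 mm high, with bins on it and a flat rail along its front, which faces its own -x. A fork hook is bolted to the rail's middle: a dark plate and two steel J prongs of 7 mm bar at y = +-40 mm (73 mm free between them). Origin: on the table under the rail's middle; x points into the shelf.
- hook_mark (a point): Nominal seat, 100 mm in front of the rail: where the middle of the tube (lying along y across both prongs) rests if the hook is bolted at mid height. Axes as the shelf's. TRUE HEIGHT NOT KNOWN: the plate has slotted holes and was bolted up by eye, so the whole hook sits up to 15 mm higher or lower than this mark. In x and y it is true: the tube rests 0 to 2 mm in front (-x) of it.
- mouth_mark (a point): Point 66 mm above hook_mark, over the hook's mouth: the tube's middle goes down from here, the bail's wires outside the prongs. In mm above the true seat: orange tips in front end at 35; tips' inner face (8 in front of hook_mark) is upright up to 21, flared above; shank's inner face 16 behind hook_mark; prong arms from shank to plate at 32; lowest part of the prongs -13.
- keeper_left (a joint): Sprung brass keeper over the mouth of the prong at y = +40 mm: a 26 mm strip pinned at the shank, pointing forwards and 25 degrees down to just behind the tip. 0 shut, positive pushed down (to 1.1 rad). The tube meets it 26 mm above the true seat, pushes it to about 0.65 rad, and it snaps shut over the tube about 5 mm above the seat. Both together take 6 to 10 N; the pail's weight is not enough.
- keeper_right (a joint): The same keeper on the prong at y = -40 mm.
- table: Plywood work table, top at z = 0.
- yellow_pail: bystander: same pail as the red one but yellow, with a grey tube, its bail folded down and standing out 125 mm from its centre to its own -x side; 78 mm high. Origin under its centre.
- junction_box: bystander: grey junction box 85 x 85 x 42 mm. Origin under its centre.
- screwdriver: bystander: screwdriver with a red handle, about 200 mm long, lying along its own x axis.
- tape_roll: bystander: black roll of tape lying flat, 64 mm across, 19 mm high. Origin under its centre.
- work_lamp: bystander: yellow work lamp on a dark wire foot, 110 x 135 x 101 mm. Origin under its centre.
- blue_bin: bystander: open blue bin with fittings, 170 x 110 x 65 mm. Origin under its centre.
- pipe_tee: bystander: white plastic pipe tee, 72 x 54 x 32 mm. Origin under its centre.
Not all that is in view belongs to the job. Of the things shaped like the red_pail, the red one is meant.

How it is judged (in metres and radians):
On the way, in this order (a step that is already met when the one before it is completed fails the run):
1. the bail is upright (within 17 degrees) while the pail still stands level on the table within 40 mm of where it was (value of joint bail between -0.3 and 0.3 rad and height (world z) of red_pail below 0.006 m and distance of red_pail from where it was at the start of the episode below 0.04 m and angle between red_pail's own z axis and vertical below 0.1 rad), for 0.2 s.
2. the pail is lifted clear of the table by at least 30 mm, not yet on the hook (height (world z) of red_pail above 0.03 m and contact force between red_pail and table below 0.05 N and contact force between red_pail and shelf below 0.05 N), for 0.2 s.
3. the tube of the bail pushes both keepers down (beyond 0.45 rad) (value of joint each of keeper_left, keeper_right above 0.45 rad and contact force between red_pail and shelf above 1 N).
At the end, for the whole second after the job is handed in: The pail hangs let go and at rest, within 20 degrees of level and 15 mm or more clear of the table, its tube in both prongs under both shut keepers (below 0.12 rad), level within 7 degrees along the fork and within 14 mm of the seat mark (19 in height), its weight on the hook (x of grip in the frame of hook_mark between -0.014 and 0.014 m and y of grip in the frame of hook_mark between -0.014 and 0.014 m and z of grip in the frame of hook_mark between -0.019 and 0.019 m and angle between the y axis of grip and the y axis of hook_mark, either way round below 0.12 rad and value of joint each of keeper_left, keeper_right below 0.12 rad and contact force between red_pail and shelf above 2 N and contact force between red_pail and table below 0.05 N and height (world z) of red_pail above 0.015 m and angle between red_pail's own z axis and vertical below 0.35 rad and linear speed of red_pail below 0.03 m/s and angular speed of red_pail below 0.3 rad/s); the robot touches nothing.
It fails at once if more than 20 N between pail or bail and the hook or shelf (contact force between red_pail and shelf above 20 N).
It fails at once if the pail pressed or dropped on the table with more than 20 N (contact force between red_pail and table above 20 N).
It fails at once if the gripper or arm bears on the hook or shelf with more than 20 N (contact force between the arm and shelf above 20 N).
It fails at once if the pail is tipped more than 35 degrees (angle between red_pail's own z axis and vertical above 0.61 rad).
It fails at once if a bystander is shifted more than 30 mm (distance of any of yellow_pail, junction_box, screwdriver, tape_roll, work_lamp, blue_bin, pipe_tee from where it was at the start of the episode above 0.03 m).
It also fails if it takes over 70 s, if anything falls off the work surface, if the arm or the gripper's body presses on something with over 40 N, if the wrist force passes 120 N, or if a joint passes its speed limit or range.

## Working session

There is one attempt and no reset: what is moved stays moved. The work goes in short steps, Python scripts to look and compute and a tool call to move; the robot and the scene stay as the last step left them, time stands still between calls to the robot, and variables do not carry over. Pictures are saved under pics/ and viewed, and the job is handed in when it is done.

Besides the shell and the picture viewer there is one more tool, called after "Request:" in YAML: its name, and indented under it one key for each argument. play_rows: Moves the arm, as the interface text tells. Its arguments: {"type":"object","properties":{"rows":{"type":"array"},"squeeze":{"type":"number"}},"required":["rows"]}

```bash
mkdir -p pics
cat > h.py <<'E'
import numpy as np, cv2
from rig import readout, grab_frame, calibration, r
def snap(name,fn):
    c=calibration(name); im,d=grab_frame(name)
    cv2.imwrite('pics/'+fn+'.png',im[:,:,::-1]); np.savez('pics/'+fn+'.npz',im=im,d=d,T=np.array(c['cam_to_world']),v=c['vfov'],cx=c['cx'],cy=c['cy'])
    return im,d,c
def cloud(fn):
    z=np.load('pics/'+fn+'.npz'); d=z['d'];H,W=d.shape;f=H/2/np.tan(np.radians(z['v'])/2)
    u,v=np.meshgrid(np.arange(W),np.arange(H))
    P=np.stack([(u-z['cx'])/f*d,(v-z['cy'])/f*d,d,np.ones_like(d)],-1)@z['T'].T
    P=P[...,:3]; P[d==0]=np.nan
    return z['im'],P
E
python3 - <<'E'
from h import *
for n in('scene','side','wrist'):
    im,d,c=snap(n,n+'0'); print(n,c)
print(readout.sense())
E
```

```text
scene {'vfov': 42.01387382834288, 'cx': 281.9010800073876, 'cy': 212.40106313346598, 'cam_to_world': array([[ 4.20860213e-01,  7.13547544e-01, -5.60113009e-01,
         1.40585108e+03],
       [ 9.07125476e-01, -3.30893392e-01,  2.60063328e-01,
        -3.87735341e+02],
       [ 2.29855302e-04, -6.17543087e-01, -7.86537019e-01,
         1.42934476e+03],
       [ 0.00000000e+00,  0.00000000e+00,  0.00000000e+00,
         1.00000000e+00]])}
side {'vfov': 43.03989587180489, 'cx': 283.2821051534292, 'cy': 210.75612315841303, 'cam_to_world': array([[-9.23439862e-01, -2.99189082e-01,  2.40301300e-01,
         1.46218591e+02],
       [-3.83449558e-01,  6.94926470e-01, -6.08312122e-01,
         9.34099089e+02],
       [ 1.50086113e-02, -6.53883089e-01, -7.56446724e-01,
         1.35119403e+03],
       [ 0.00000000e+00,  0.00000000e+00,  0.00000000e+00,
         1.00000000e+00]])}
wrist {'vfov': 60.64755399669507, 'cx': 277.8909749754603, 'cy': 209.34056471757836, 'cam_to_world': array([[ 3.44180661e-01, -8.98787301e-01, -2.71516223e-01,
         2.84202004e+02],
       [-9.38901470e-01, -3.3
[... 226 characters left out ...]
}
{'clock': 0.15, 'qpos': array([-1.22143683e+00,  3.53517910e-01,  1.63396988e+00, -1.69058558e-05,
        1.15521249e+00, -2.39501201e-03]), 'qvel': array([-7.94562460e-05, -1.84475432e-03, -2.47825363e-03,  5.20176862e-04,
       -5.91214806e-05, -4.74693220e-05]), 'joint_efforts': array([ 3.83653487e-04, -6.05636215e+01, -3.42344499e+01, -1.40961074e-04,
        6.09716706e-03,  1.67111261e-05]), 'eef_pos': array([ 215.21072052, -586.38011094,  230.71330929]), 'tcp_rot': array([-3.14048499e+00,  1.28064565e-05,  3.51761347e-01]), 'contact_force': array([ 0.24156315, -0.21912921, -0.54031971]), 'wrist_torque': array([-0.00841343, -0.00392944,  0.02971813]), 'opening': 1.0004293676742366}
```

View pics/scene0.png

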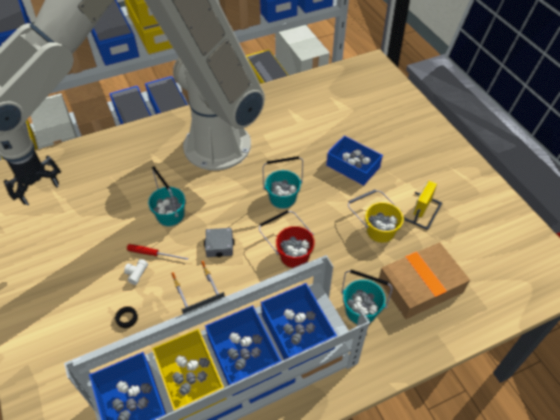

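View pics/side0.png

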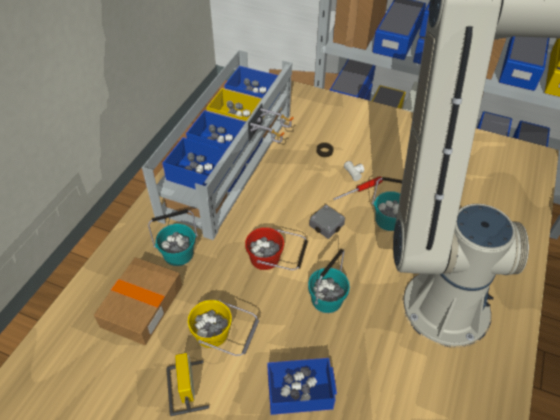

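View pics/wrist0.png

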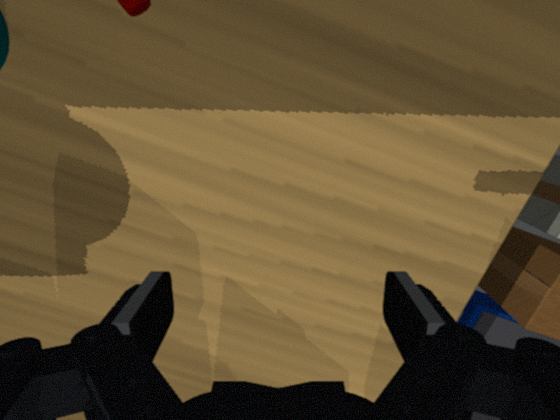

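The scene view shows the red pail at (295,245) with its black tube at about (274,217). The hook is at (205,300), and at (275,125) in the side view. Next I'll localise them.

Run:
```python
from h import *
for n,(tu,tv) in(('scene0',(274,217)),('side0',(303,252))):
    im,P=cloud(n); hsv=cv2.cvtColor(im,cv2.COLOR_RGB2HSV)
    h,s,v=hsv[...,0],hsv[...,1],hsv[...,2]
    red=((h<8)|(h>172))&(s>150)&(v>60)
    p=P[red]; 
    c0=np.nanmedian(P[225:265,240:320] [red[225:265,240:320]],0); print(n,'red med',c0)
    q=p[(np.linalg.norm(p[:,:2]-c0[:2],axis=1)<110)&(p[:,2]>70)]
    print('rim pts',len(q),q.min(0),q.max(0))
    A=np.c_[2*q[:,:2],np.ones(len(q))];b=(q[:,:2]**2).sum(1)
    sol=np.linalg.lstsq(A,b,rcond=None)[0];print('circle',sol[:2],np.sqrt(sol[2]+sol[:2]@sol[:2]))
    m=np.zeros(h.shape,bool);m[tv-25:tv+25,tu-25:tu+25]=1
    t=m&(v<60)&(P[...,2]>25)
    q=P[t];print('tube',len(q),np.nanmedian(q,0),np.nanpercentile(q,2,axis=0),np.nanpercentile(q,98,axis=0))
    w=q[:,:2]-np.nanmean(q[:,:2],0);print(np.linalg.svd(w,full_matrices=False)[2][0])
for n,b in(('scene0',(60,240,380,420)),('side0',(140,60,300,240))):
    im=cv2.imread(f'pics/{n}.png');c=im[b[1]:b[3],b[0]:b[2]];cv2.imwrite(f'pics/crop_{n}.png',cv2.resize(c,None,fx=2.4,fy=2.4,interpolation=cv2.INTER_CUBIC))
```

```text
scene0 red med [542.63142075  46.98025011  60.75203441]
rim pts 232 [500.5678084  -13.44617365  70.28043599] [622.15541871 104.81845055  87.14858087]
circle [562.313423    45.60400946] 56.00676468440661
tube 47 [445.85651288  31.43115031  68.96760543] [438.0202045   -7.75262182  61.49023502] [451.46178061  72.84444003  74.33852872]
[ 0.11652288 -0.99318801]
side0 red med [561.03811378  22.69796028  62.65492504]
rim pts 214 [496.77222211 -13.32458712  70.03407292] [613.51402243 110.13625756  83.7113975 ]
circle [554.75844975  48.8905796 ] 56.299598051880814
tube 64 [434.45078718  65.19944215  69.7290585 ] [ 331.69342045 -107.23106336   27.2574603 ] [444.63957512 162.96403452 191.94594967]
[-0.52023633  0.85402234]
```

View pics/crop_side0.png

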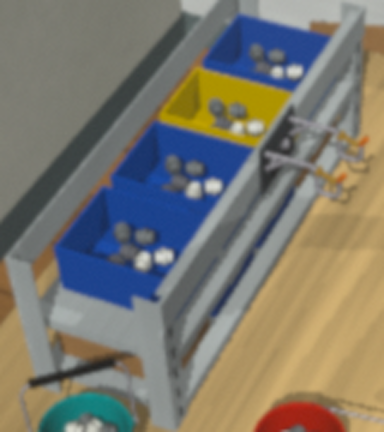

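View pics/crop_scene0.png

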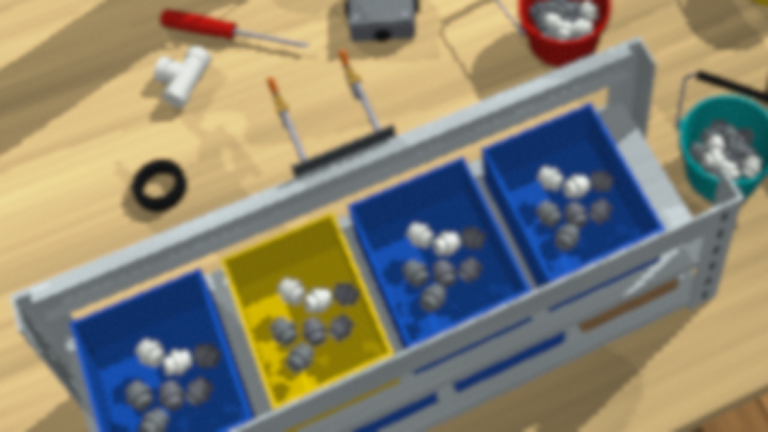

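Run:
```python
from h import *
im,P=cloud('scene0')
for (u,v) in [(174,275),(204,264),(185,308),(223,295),(75,366),(330,262),(202,302)]:
    w=P[v-2:v+3,u-2:u+3].reshape(-1,3); print(u,v,P[v,u].round(), w[np.nanargmax(w[:,2])].round())
im2,Q=cloud('side0')
# rail front-face: z 150..260 points
a=np.concatenate([P.reshape(-1,3),Q.reshape(-1,3)])
m=(a[:,2]>205)&(a[:,2]<260)&(a[:,0]>600)&(a[:,0]<1100)&(a[:,1]<200)&(a[:,1]>-700)
a=a[m]; print(len(a))
H,xe,ye=np.histogram2d(a[:,0],a[:,1],bins=[np.arange(600,1110,20),np.arange(-700,210,30)])
for i,row in enumerate(H): print(int(xe[i]),row.astype(int))
```

```text
174 275 [ 631. -328.  246.] [ 629. -331.  256.]
204 264 [nan nan nan] [ 628. -252.  252.]
185 308 [ 744. -334.  268.] [ 744. -334.  268.]
223 295 [ 740. -237.  253.] [ 743. -237.  267.]
75 366 [ 752. -610.  220.] [ 763. -603.  248.]
330 262 [759.  49. 241.] [765.  46. 247.]
202 302 [ 742. -291.  261.] [ 740. -290.  267.]
9125
600 [0 0 0 0 0 0 0 0 0 0 0 0 2 0 0 3 0 0 0 0 0 0 0 0 0 0 0 0 0 0]
620 [ 0  0  0  0  0  0  0  0  0  0  0  0 61  0 38 26  0  0  0  0  0  0  0  0
  0  0  0  0  0  0]
640 [ 0  0  0  0  0  0  0  0  0  0  0  0 54  0 34 23  0  0  0  0  0  0  0  0
  0  0  0  0  0  0]
660 [ 0  0  0  0  0  0  0  0  0  0  0  0 55  0 30 23  0  0  0  0  0  0  0  0
  0  0  0  0  0  0]
680 [ 0  0  0  0  0  0  0  0  0  0  0  0 34  0 18 15  0  0  0  0  0  0  0  0
  0  0  0  0  0  0]
700 [ 0  0  0  0  0  0  0  0  0  0  0  0 41  0 14 22  0  0  0  0  0  0  0  0
  0  0  0  0  0  0]
720 [ 0  0  0  2  3  7  9 11 18 24 21 20 73 59 62 82 47 50 56 58 65 71 81 91
 97  1  0  0  0  0]
740 [  0   0 119 166 156 162 159 159 153 150 148 140 158 153 154 151 132 125
 127 118 120 113 101 100 172   6   0   0   0   
[... 769 characters left out ...]
 0  0  0]
920 [ 0  0 44  2  2  1  1 15 17 19 18 21 21 22 15 19 16 10 18 18 11 12 11  0
 75 31  0  0  0  0]
940 [  0   0  44  36  40  42  34  61 145 164 150 156 157 154 156 158 150 151
 150 161 156 156 156 156 129  17   0   0   0   0]
960 [0 0 0 0 0 0 0 1 0 0 0 0 0 0 0 0 0 0 0 0 0 0 0 0 0 0 0 0 0 0]
980 [0 0 0 0 0 0 0 0 0 0 0 0 0 0 0 0 0 0 0 0 0 0 0 0 0 0 0 0 0 0]
1000 [0 0 0 0 0 0 0 0 0 0 0 0 0 0 0 0 0 0 0 0 0 0 0 0 0 0 0 0 0 0]
1020 [0 0 0 0 0 0 0 0 0 0 0 0 0 0 0 0 0 0 0 0 0 0 0 0 0 0 0 0 0 0]
1040 [0 0 0 0 0 0 0 0 0 0 0 0 0 0 0 0 0 0 0 0 0 0 0 0 0 0 0 0 0 0]
1060 [0 0 0 0 0 0 0 0 0 0 0 0 0 0 0 0 0 0 0 0 0 0 0 0 0 0 0 0 0 0]
1080 [0 0 0 0 0 0 0 0 0 0 0 0 0 0 0 0 0 0 0 0 0 0 0 0 0 0 0 0 0 0]
```

```bash
cat >> h.py <<'E'
from scipy.spatial.transform import Rotation as R
def tgt(x,y,z,yaw):
    s=readout.sense(); p=np.array(s['eef_pos']); Rm=R.from_euler('xyz',s['tcp_rot']).as_matrix()
    d=Rm.T@(np.array([x,y,z])-p)/10
    Rt=R.from_euler('xyz',[np.pi,0,yaw]).as_matrix()
    rv=R.from_matrix(Rm.T@Rt).as_rotvec()
    print('shift cm',d.round(2),'turn',rv.round(3),'rows',np.linalg.norm(d)/4.17,np.linalg.norm(rv)/.125)
E
python3 - <<'E'
from h import *
tgt(640,-330,380,1.57)
a=np.concatenate([cloud('scene0')[1].reshape(-1,3),cloud('side0')[1].reshape(-1,3)])
im,Q=cloud('side0'); q=Q.reshape(-1,3)
for nm,b in(('side',q),('scene',cloud('scene0')[1].reshape(-1,3))):
  pts=[]
  for y in np.arange(-600,40,20):
    m=(abs(b[:,1]-y)<10)&(b[:,2]>225)&(b[:,2]<255)&(b[:,0]>715)&(b[:,0]<790)
    if m.sum()>8 and not(-350<y<-230): pts.append((y,np.percentile(b[m,0],10),np.median(b[m,0]),b[m,1].min()))
  pts=np.array(pts);print(nm,np.polyfit(pts[:,0],pts[:,1],1),np.polyfit(pts[:,0],pts[:,2],1))
  m=(b[:,2]>180)&(b[:,2]<250)&(b[:,0]>715)&(b[:,0]<770);print(np.nanpercentile(b[m,1],[0,1,50,99,100]))
E
```

```text
shift cm [ 48.71  -9.45 -14.92] turn [-1.000e-03 -1.000e-03 -1.218e+00] rows 12.425284279541723 9.745912797167144
side [-1.39536569e-02  7.32868463e+02] [-1.46937097e-02  7.37565922e+02]
[-1190.65853489 -1177.50999788  -207.69038987    50.05576006
   115.35502424]
scene [-1.50185435e-02  7.39009010e+02] [-1.56557462e-02  7.45996474e+02]
[-627.41472567 -624.16786051 -316.11118619   45.69292007   49.26761688]
```

Request:
play_rows:
  rows:
    - [0,[0,0,-4],[0,0,0]]
    - [0,[48.7,-9.4,-14.9],[0,0,-1.205]]
    - [0,[48.7,-9.4,-14.9],[0,0,-1.205]]
    - [0,[48.7,-9.4,-14.9],[0,0,-1.205]]
    - [0,[48.7,-9.4,-14.9],[0,0,-1.205]]
    - [0,[48.7,-9.4,-14.9],[0,0,-1.205]]
    - [0,[48.7,-9.4,-14.9],[0,0,-1.205]]
    - [0,[48.7,-9.4,-14.9],[0,0,-1.205]]
    - [0,[48.7,-9.4,-14.9],[0,0,-1.205]]
    - [0,[48.7,-9.4,-14.9],[0,0,-1.205]]
    - [0,[48.7,-9.4,-14.9],[0,0,-1.205]]
    - [0,[48.7,-9.4,-14.9],[0,0,-1.205]]

```text
clock: 1.15
eef_pos: [600.2, -354.1, 369.9]
tcp_rot: [-3.141, -0.0, 1.562]
contact_force: [-0.1, -1.4, -0.3]
opening: 1.0
```

Request:
play_rows:
  rows:
    - [0,[0.5,-0.2,0],[0,0,0]]
    - [0,[0.5,-0.2,0],[0,0,0]]
    - [0,[0.5,-0.2,0],[0,0,0]]

```text
clock: 1.4
eef_pos: [596.5, -350.3, 369.0]
tcp_rot: [-3.14, -0.0, 1.558]
contact_force: [0.4, -0.1, 0.8]
opening: 0.999
```

Run:
```python
from h import *
s=readout.sense(); print(s['clock'],s['eef_pos'],s['tcp_rot'])
snap('wrist','w1')
```

```text
1.4 [ 596.54630794 -350.28199237  369.04402749] [-3.14032063e+00 -1.97416976e-04  1.55770698e+00]
```

View pics/w1.png

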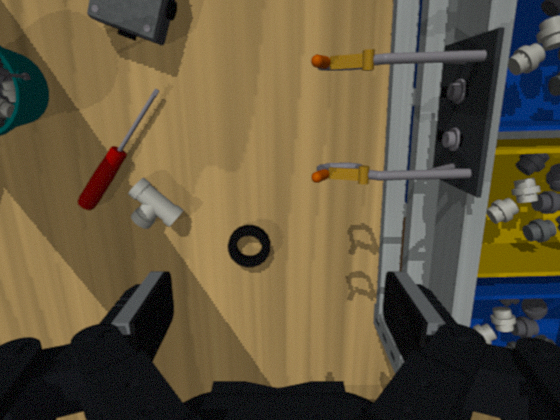

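The wrist view shows orange tips at (320,62) and (320,175), arms running right to the plate at about x=470, and brass keepers at (350,62) and (348,174).

Run:
```python
from h import *
im,P=cloud('w1'); hsv=cv2.cvtColor(im,cv2.COLOR_RGB2HSV);h,s,v=[hsv[...,i] for i in range(3)]
for v0,v1 in((40,85),(155,195)):
    m=np.zeros(h.shape,bool);m[v0:v1,300:500]=1
    o=m&(P[...,2]>180)
    q=P[o]; 
    org=q[q[:,0]<637]
    print('tip', np.median(org,0), 'front x',np.percentile(q[:,0],[0,1,2]), 'tip z max',np.percentile(org[:,2],[50,90,98]))
    for x0 in range(612,750,6):
        k=q[(q[:,0]>=x0)&(q[:,0]<x0+6)]
        if len(k): print(x0,len(k),'y',k[:,1].min().round(1),k[:,1].max().round(1),'ymid',np.median(k[:,1]).round(1),'z',np.percentile(k[:,2],[10,50,90]).round(1))
```

```text
tip [ 628.1548576  -250.65680164  249.01301307] front x [619.8075914  622.33079426 624.41631802] tip z max [249.01301307 254.29677499 255.2207076 ]
618 76 y -253.9 -246.3 ymid -250.2 z [251.6 253.4 254.9]
624 113 y -254.0 -245.8 ymid -250.9 z [244.7 251.2 254.4]
630 92 y -254.2 -245.5 ymid -250.6 z [217.5 241.5 246.4]
636 139 y -254.2 -245.1 ymid -250.3 z [232.2 238.7 240.2]
642 152 y -254.0 -245.0 ymid -250.1 z [238.8 241.6 243.1]
648 142 y -254.0 -245.1 ymid -249.8 z [242.1 244.3 246.1]
654 223 y -255.9 -242.7 ymid -249.8 z [245.3 249.2 250.8]
660 146 y -255.8 -242.9 ymid -249.8 z [248.2 249.9 251.7]
666 111 y -252.7 -245.7 ymid -249.7 z [251.9 254.1 255.4]
672 98 y -252.3 -245.8 ymid -249.3 z [252.8 254.3 255.8]
678 98 y -252.3 -245.9 ymid -249.3 z [252.9 254.4 255.4]
684 99 y -252.4 -245.5 ymid -249.4 z [252.7 254.4 255.4]
690 108 y -252.3 -245.4 ymid -248.9 z [252.8 254.3 255.7]
696 99 y -252.0 -245.5 ymid -248.8 z [253.  254.3 255.3]
702 96 y -252.0 -245.6 ymid -249.1 z [253.1 254.5 255.7]
708 105 y -252.1 -245.0 ymid -248.7 z [252.5 254.3 255.7]
714 102 y -252.0 -245.2 ymid -2
[... 970 characters left out ...]
53.2 255.1]
672 83 y -332.4 -325.5 ymid -328.5 z [252.7 254.2 255.4]
678 73 y -331.5 -325.5 ymid -328.1 z [253.4 254.6 255.6]
684 76 y -331.6 -325.6 ymid -328.2 z [253.3 254.4 255.7]
690 81 y -332.0 -325.0 ymid -327.7 z [252.3 254.5 255.7]
696 82 y -332.0 -325.1 ymid -327.8 z [253.  254.4 255.3]
702 76 y -332.0 -325.1 ymid -327.7 z [252.6 254.2 255.7]
708 84 y -331.3 -325.2 ymid -327.3 z [247.1 254.2 255.4]
714 93 y -331.3 -324.7 ymid -327.2 z [243.1 253.8 255.2]
720 102 y -331.6 -324.7 ymid -326.9 z [238.8 253.8 255.2]
726 103 y -331.8 -324.7 ymid -327.0 z [233.4 254.  255.2]
732 1231 y -343.1 -312.8 ymid -326.4 z [208.4 248.5 264.5]
738 354 y -358.0 -312.9 ymid -346.8 z [200.7 222.8 265.6]
```

Run:
```python
from h import *
im,P=cloud('w1')
for r in (15,30,215,240):
    print(r,[(c,*P[r,c].round(0).astype(int)) if P[r,c,0]==P[r,c,0] else None for c in range(384,480,4)])
c=im[30:210,290:510];cv2.imwrite('pics/w1c.png',cv2.resize(c[:,:,::-1],None,fx=3.6,fy=3.3,interpolation=cv2.INTER_CUBIC))
for r in (62,175):
    print(r,[(c,*P[r,c].round(0).astype(int),*im[r,c]) if P[r,c,0]==P[r,c,0] else None for c in range(312,384,3)])
```

```text
15 [(384, np.int64(734), np.int64(-172), np.int64(2)), (388, np.int64(739), np.int64(-172), np.int64(3)), (392, np.int64(740), np.int64(-175), np.int64(15)), (396, np.int64(741), np.int64(-178), np.int64(31)), (400, np.int64(745), np.int64(-179), np.int64(32)), (404, np.int64(750), np.int64(-178), np.int64(31)), (408, np.int64(756), np.int64(-178), np.int64(29)), (412, np.int64(760), np.int64(-179), np.int64(32)), (416, np.int64(765), np.int64(-178), np.int64(30)), (420, np.int64(766), np.int64(-181), np.int64(41)), (424, np.int64(741), np.int64(-197), np.int64(123)), (428, np.int64(741), np.int64(-199), np.int64(132)), (432, np.int64(745), np.int64(-199), np.int64(132)), (436, np.int64(749), np.int64(-199), np.int64(130)), (440, np.int64(753), np.int64(-199), np.int64(130)), (444, np.int64(756), np.int64(-199), np.int64(132)), (448, np.int64(760), np.int64(-199), np.int64(132)), (452, np.int64(764), np.int64(-199), np.int64(131)), (456, np.int64(739), np.int64(-212), np.int64(195)), (460, np.int64(738), np.int64(-214), np.int64(204)), (464, np.int64(740), np.int64(-215), np.int64(20
[... 7900 characters left out ...]
), np.uint8(22)), (363, np.int64(660), np.int64(-329), np.int64(250), np.uint8(144), np.uint8(110), np.uint8(30)), (366, np.int64(662), np.int64(-329), np.int64(249), np.uint8(128), np.uint8(95), np.uint8(23)), (369, np.int64(664), np.int64(-329), np.int64(250), np.uint8(110), np.uint8(108), np.uint8(110)), (372, np.int64(666), np.int64(-329), np.int64(252), np.uint8(113), np.uint8(109), np.uint8(114)), (375, np.int64(668), np.int64(-328), np.int64(253), np.uint8(114), np.uint8(112), np.uint8(117)), (378, np.int64(669), np.int64(-328), np.int64(255), np.uint8(126), np.uint8(124), np.uint8(129)), (381, np.int64(672), np.int64(-328), np.int64(254), np.uint8(124), np.uint8(120), np.uint8(126))]
```

View pics/w1c.png

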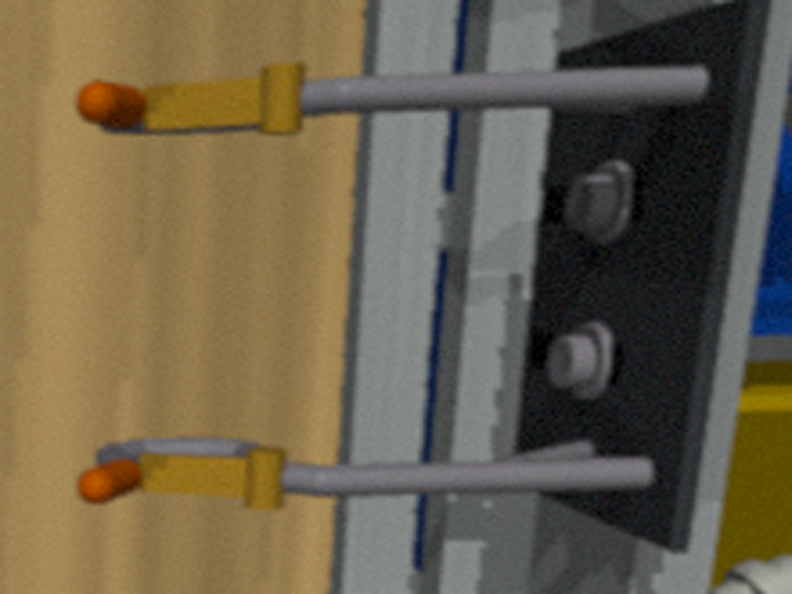

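Run:
```python
from h import *
tgt(475,-25,340,1.687)
```

```text
shift cm [ 32.42 -12.56   2.93] turn [-0.001 -0.    -0.131] rows 8.366922832796472 1.044258593182057
```

Request:
play_rows:
  rows:
    - [0,[32.4,-12.6,2.9],[0,0,-0.13]]
    - [0,[32.4,-12.6,2.9],[0,0,-0.13]]
    - [0,[32.4,-12.6,2.9],[0,0,-0.13]]
    - [0,[32.4,-12.6,2.9],[0,0,-0.13]]
    - [0,[32.4,-12.6,2.9],[0,0,-0.13]]
    - [0,[32.4,-12.6,2.9],[0,0,-0.13]]
    - [0,[32.4,-12.6,2.9],[0,0,-0.13]]
    - [0,[32.4,-12.6,2.9],[0,0,-0.13]]
    - [0,[32.4,-12.6,2.9],[0,0,-0.13]]
    - [0,[32.4,-12.6,2.9],[0,0,-0.13]]
    - [0,[32.4,-12.6,2.9],[0,0,-0.13]]
    - [0,[32.4,-12.6,2.9],[0,0,-0.13]]

```text
clock: 2.45
eef_pos: [475.5, -26.2, 340.8]
tcp_rot: [3.141, 0.001, 1.686]
contact_force: [-0.1, -0.1, 0.2]
opening: 0.997
```

Run:
```python
from h import *
s=readout.sense(); print(s['clock'],s['eef_pos'],s['tcp_rot'],s['opening'],s['contact_force'])
snap('wrist','w2')
```

```text
2.45 [475.51369833 -26.18176498 340.83484417] [3.14116163e+00 6.55716260e-04 1.68562335e+00] 0.9970186849357965 [-0.12884776 -0.12278688  0.24732517]
```

View pics/w2.png

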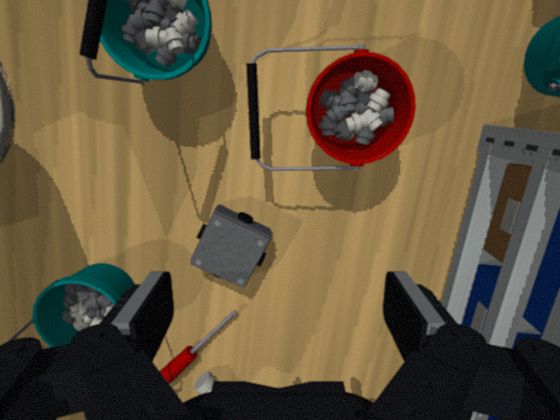

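The red pail is at (362,108) with its black tube at (254,111). A teal pail at (155,25) has its bail raised, with its tube at (93,25).

Run:
```python
from h import *
im,P=cloud('w2'); hsv=cv2.cvtColor(im,cv2.COLOR_RGB2HSV);h,s,v=[hsv[...,i] for i in range(3)]
red=((h<8)|(h>172))&(s>150)&(v>60)
red[:, :290]=0; red[:,430:]=0; red[200:]=0
q=P[red]; q=q[(q[:,2]>72)&(q[:,2]<90)]
A=np.c_[2*q[:,:2],np.ones(len(q))];b=(q[:,:2]**2).sum(1)
sol=np.linalg.lstsq(A,b,rcond=None)[0];print('rim',len(q),sol[:2],np.sqrt(sol[2]+sol[:2]@sol[:2]),np.median(q[:,2]))
m=np.zeros(h.shape,bool);m[60:165,244:264]=1
t=m&(v<50)&(P[...,2]>40)
q=P[t];print('tube',len(q),np.median(q,0),q.min(0),q.max(0),np.percentile(q[:,2],[5,50,95]))
c=(q[:,:2].min(0)+q[:,:2].max(0))/2
u=np.linalg.svd(q[:,:2]-q[:,:2].mean(0),full_matrices=False)[2][0];print(u,np.arctan2(u[1],u[0])); pr=(q[:,:2]-q[:,:2].mean(0))@u
print(pr.min(),pr.max(), q[:,:2].mean(0)+u*(pr.min()+pr.max())/2)
# teal pails heights
teal=(h>80)&(h<95)&(s>120); print(np.nanpercentile(P[teal][:,0],[2,98]),np.nanpercentile(P[teal][:,1],[2,98]))
m=np.zeros(h.shape,bool);m[0:58,80:105]=1;q=P[m&(v<50)];print('tealtube',np.nanmedian(q,0))
```

```text
rim 2109 [556.85080934  48.98530902] 55.98771891087831 78.18243389576446
tube 793 [440.99040331  36.11673283  69.70393141] [429.86900689 -17.81005365  65.72727386] [452.55814284  84.10208681  72.87865718] [67.40387399 69.70393141 71.19879375]
[-0.14155915  0.9899298 ] 1.7128325730853817
-53.281750010959556 49.27020871677987 [441.30293563  32.90764177]
[187.75940239 776.45655738] [-294.04311114  158.35837348]
tealtube [324.84902182  84.45796304 191.34187972]
```

Run:
```python
from h import *
tgt(441.2,33,140,1.71)
```

```text
shift cm [ 6.3  -2.75 20.07] turn [ 0.     0.001 -0.025] rows 5.08790096130513 0.19903288002949807
```

Request:
play_rows:
  rows:
    - [130,[6.3,-2.75,0],[0,0,-0.025]]
    - [130,[6.3,-2.75,0],[0,0,-0.025]]
    - [130,[6.3,-2.75,4],[0,0,-0.025]]
    - [130,[6.3,-2.75,8],[0,0,-0.025]]
    - [130,[6.3,-2.75,12],[0,0,-0.025]]
    - [130,[6.3,-2.75,16],[0,0,-0.025]]
    - [130,[6.3,-2.75,20],[0,0,-0.025]]
    - [130,[6.3,-2.75,20],[0,0,-0.025]]
    - [130,[6.3,-2.75,20],[0,0,-0.025]]

```text
clock: 3.25
eef_pos: [439.8, 33.5, 139.7]
tcp_rot: [-3.137, -0.0, 1.71]
contact_force: [0.9, 1.0, 0.3]
opening: 0.487
```

Run:
```python
from h import *
s=readout.sense(); print(s['clock'],s['eef_pos'],s['tcp_rot'],s['opening'],s['contact_force'])
snap('wrist','w3');snap('side','s3')
tgt(441.2,33,46,1.71)
```

```text
3.25 [439.83268051  33.46922026 139.67142751] [-3.13676603e+00 -1.68532947e-04  1.71016323e+00] 0.48731631144048126 [0.93274976 0.99670128 0.34909656]
shift cm [-0.08 -0.16  9.65] turn [0.002 0.    0.001] rows 2.3150726754918436 0.0180782857636529
```

View pics/w3.png

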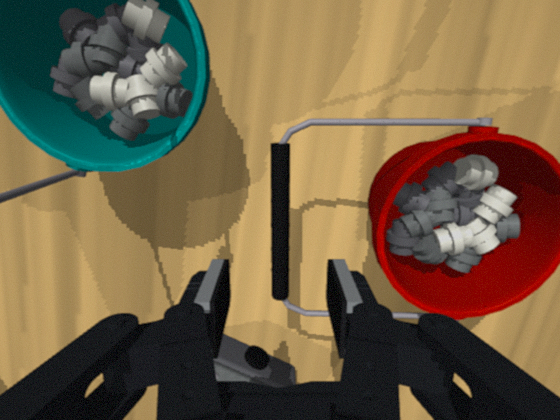

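View pics/s3.png

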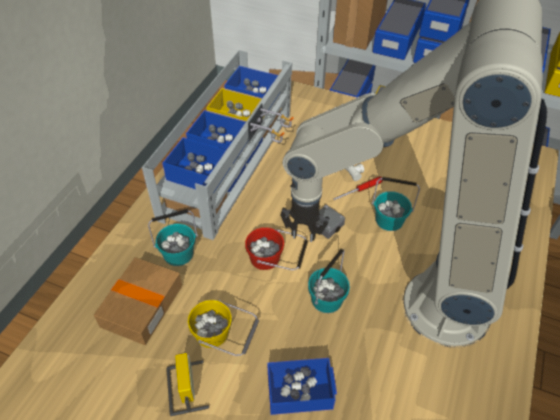

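Run:
```python
from h import *
im,P=cloud('w3'); v=im.max(-1)
m=np.zeros(v.shape,bool);m[135:302,268:296]=1
q=P[m&(v<60)&(P[...,2]>40)&(P[...,2]<90)]
u=np.linalg.svd(q[:,:2]-q[:,:2].mean(0),full_matrices=False)[2][0]; u*=np.sign(u[1]);pr=(q[:,:2]-q[:,:2].mean(0))@u
print(len(q),np.arctan2(u[1],u[0]),pr.min(),pr.max(), q[:,:2].mean(0)+u*(pr.min()+pr.max())/2,np.percentile(q[:,2],[50,90,98]))
```

```text
2596 1.71413707371591 -54.844330916397055 48.38323838798229 [440.91276968  32.62312627] [69.47551668 70.63084744 71.19949934]
```

Request:
play_rows:
  rows:
    - [130,[0,0,3.5],[0,0,0]]
    - [130,[0,0,6.5],[0,0,0]]
    - [130,[0,0,8.5],[0,0,0]]
    - [130,[0,0,9.4],[0,0,0]]
    - [130,[0,0,9.4],[0,0,0]]
    - [130,[0,0,9.4],[0,0,0]]

```text
clock: 3.85
eef_pos: [442.3, 34.5, 48.2]
tcp_rot: [3.139, 0.0, 1.712]
contact_force: [-0.4, -0.4, 0.4]
opening: 0.49
```

Request:
play_rows:
  rows:
    - [180,[0,0,0],[0,0,0]]
    - [200,[0,0,0],[0,0,0]]
    - [215,[0,0,0],[0,0,0]]
    - [235,[0,0,0],[0,0,0]]
    - [255,[0,0,0],[0,0,0]]
    - [255,[0,0,0],[0,0,0]]
    - [255,[0,0,0],[0,0,0]]
    - [255,[0,0,0],[0,0,0]]
  squeeze: 40

```text
clock: 4.52
eef_pos: [441.3, 34.6, 46.8]
tcp_rot: [3.141, 0.0, 1.712]
contact_force: [1.2, 0.4, 0.4]
opening: 0.122
```

Run:
```python
from h import *
s=readout.sense(); print(s['clock'],s['eef_pos'],s['tcp_rot'],s['opening'],s['contact_force'])
snap('wrist','w4');
```

```text
4.5167 [441.27736573  34.57503031  46.79632478] [3.14066444e+00 3.51060787e-05 1.71176771e+00] 0.12155258103641953 [1.18212213 0.37962305 0.36434933]
```

View pics/w4.png

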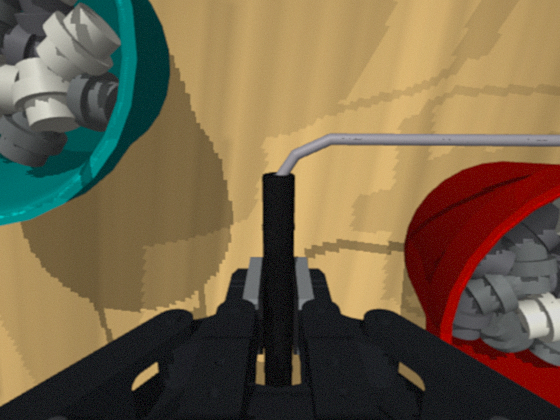

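Request:
play_rows:
  rows:
    - [255,[0,0,-0.7],[0,0,0]]
    - [255,[0,0.04,-1.41],[0,0,0]]
    - [255,[0,0.13,-2.11],[0,0,0]]
    - [255,[0,0.26,-2.81],[0,0,0]]
    - [255,[0,0.42,-3.5],[0,0,0]]
    - [255,[0,0.63,-4.17],[0,0,0]]
    - [255,[0,0.89,-4.83],[0,0,0]]
    - [255,[0,1.17,-5.48],[0,0,0]]
    - [255,[0,1.5,-6.11],[0,0,0]]
    - [255,[0,1.87,-6.72],[0,0,0]]
    - [255,[0,2.27,-7.3],[0,0,0]]
    - [255,[0,2.7,-7.86],[0,0,0]]

```text
clock: 5.57
eef_pos: [467.9, 38.4, 125.9]
tcp_rot: [3.142, 0.0, 1.712]
contact_force: [-1.5, -0.8, 0.3]
opening: 0.126
```

Run:
```python
from h import *
s=readout.sense(); print(s['clock'],s['eef_pos'],s['tcp_rot'],s['opening'],s['contact_force'])
snap('side','s5');snap('wrist','w5')
z=cv2.imread('pics/s5.png')[150:330,180:380];cv2.imwrite('pics/s5c.png',cv2.resize(z,None,fx=3.3,fy=3.3,interpolation=2))
im,P=cloud('s5'); hsv=cv2.cvtColor(im,cv2.COLOR_RGB2HSV);h,s,v=[hsv[...,i] for i in range(3)]
red=((h<8)|(h>172))&(s>150)&(v>60)
q=P[red];q=q[(q[:,2]>70)&(abs(q[:,0]-557)<90)&(abs(q[:,1]-49)<90)]
A=np.c_[2*q[:,:2],np.ones(len(q))];b=(q[:,:2]**2).sum(1)
sol=np.linalg.lstsq(A,b,rcond=None)[0];print('rim',len(q),sol[:2],np.sqrt(sol[2]+sol[:2]@sol[:2]),np.median(q[:,2]))
```

```text
5.5667 [467.89832846  38.38078728 125.90230945] [3.14157742e+00 1.69823040e-05 1.71182404e+00] 0.12631125943491694 [-1.5330069  -0.76566838  0.34878425]
rim 232 [559.35505542  49.81775616] 56.16724721815456 76.7297462418934
```

View pics/s5c.png

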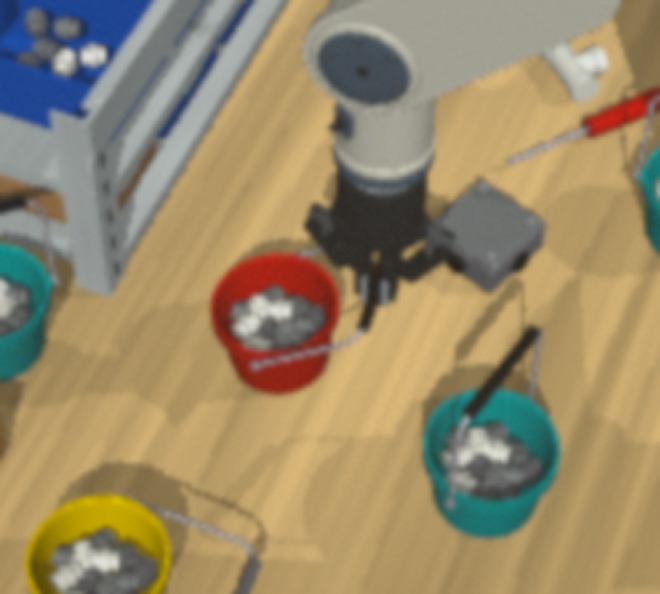

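View pics/w5.png

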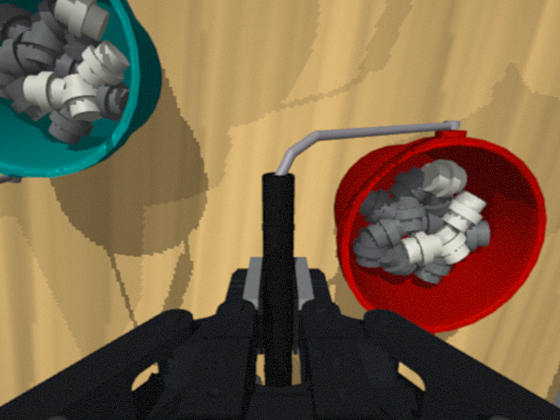

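Request:
play_rows:
  rows:
    - [255,[0,0.47,-0.53],[0,0,0]]
    - [255,[0,0.97,-1.03],[0,0,0]]
    - [255,[0,1.5,-1.5],[0,0,0]]
    - [255,[0,2.05,-1.94],[0,0,0]]
    - [255,[0,2.63,-2.35],[0,0,0]]
    - [255,[0,3.24,-2.72],[0,0,0]]
    - [255,[0,3.86,-3.05],[0,0,0]]
    - [255,[0,4.5,-3.35],[0,0,0]]
    - [255,[0,5.16,-3.6],[0,0,0]]
    - [255,[0,5.83,-3.82],[0,0,0]]
    - [255,[0,6.52,-4.0],[0,0,0]]
    - [255,[0,7.22,-4.13],[0,0,0]]

```text
clock: 6.67
eef_pos: [540.2, 48.7, 167.2]
tcp_rot: [3.14, 0.0, 1.712]
contact_force: [-1.4, 0.7, 3.8]
opening: 0.126
```

Run:
```python
from h import *
s=readout.sense(); print(s['clock'],s['eef_pos'],s['tcp_rot'],s['opening'],s['contact_force'])
snap('side','s6');snap('wrist','w6')
im,P=cloud('s6'); hsv=cv2.cvtColor(im,cv2.COLOR_RGB2HSV);h,s,v=[hsv[...,i] for i in range(3)]
red=((h<8)|(h>172))&(s>150)&(v>60)
q=P[red];q=q[(q[:,2]>70)&(abs(q[:,0]-557)<90)&(abs(q[:,1]-49)<90)]
A=np.c_[2*q[:,:2],np.ones(len(q))];b=(q[:,:2]**2).sum(1)
sol=np.linalg.lstsq(A,b,rcond=None)[0];print('rim',len(q),sol[:2],np.sqrt(sol[2]+sol[:2]@sol[:2]),np.median(q[:,2]))
z=cv2.imread('pics/s6.png')[150:330,180:380];cv2.imwrite('pics/s6c.png',cv2.resize(z,None,fx=3.3,fy=3.3,interpolation=2))
```

```text
6.6667 [540.21141513  48.65340025 167.22411398] [3.14034990e+00 3.16048129e-05 1.71181554e+00] 0.12634742418383146 [-1.39753635  0.67935667  3.75027793]
rim 370 [597.53612663  54.80711481] 54.87716184821475 84.7377574856149
```

View pics/s6c.png

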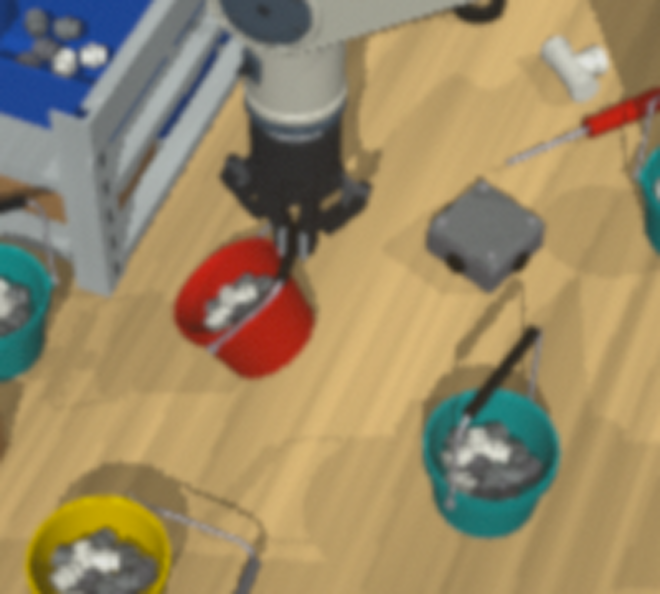

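Run:
```python
from h import *
s=readout.sense(); print(s['clock'],s['eef_pos'],s['contact_force'],s['wrist_torque'])
for n in('s6','w6'):
    im,P=cloud(n); hsv=cv2.cvtColor(im,cv2.COLOR_RGB2HSV);h,s,v=[hsv[...,i] for i in range(3)]
    red=((h<8)|(h>172))&(s>150)&(v>50)&(abs(P[...,0]-557)<110)&(abs(P[...,1]-49)<90)
    q=P[red]
    # rim: per azimuth max z-ish: fit plane to top points robustly
    c=np.median(q,0);best=None
    az=np.arctan2(q[:,1]-c[1],q[:,0]-c[0]);print(n,len(q),c)
    for k in range(12):
        m=(az>=-np.pi+k*np.pi/6)&(az<-np.pi+(k+1)*np.pi/6)
        if m.sum()>3:
            i=np.argmax(q[m][:,2]);print(q[m][i].round(0))
```

```text
6.7667 [540.79373342  48.70299081 167.0793506 ] [-1.8887762  -0.43262973  3.5327712 ] [-0.06561214  0.28551482 -0.01194651]
s6 882 [577.20210228  62.04711804  64.82168552]
[548.  52. 112.]
[549.  41. 108.]
[575.  13. 111.]
[582.   5. 108.]
[619.   4.  89.]
[640.  33.  67.]
[639.  92.  68.]
[608. 112.  85.]
[585. 111.  96.]
[563.  96. 108.]
[536.  89. 189.]
[528.  88. 177.]
w6 14323 [611.71248997  64.0429667   68.10289365]
[557.  64. 209.]
[562.  35. 122.]
[581.  10. 112.]
[612.  -0.  94.]
[641.  14.  74.]
[653.  44.  64.]
[647.  81.  64.]
[633. 100.  71.]
[612. 111.  84.]
[586. 110. 101.]
[567.  91. 116.]
[558.  65. 211.]
```

View pics/w6.png

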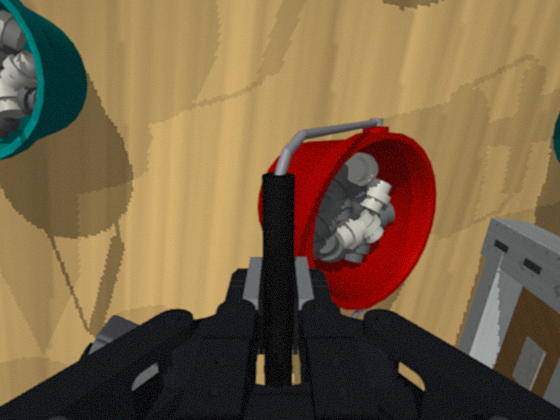

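The pail tipped about 28° because the bail acted as a strut in compression. I'll back along the same arc so it settles gently, then redo the arc with an outward bias.

Request:
play_rows:
  rows:
    - [255,[0,-0.35,0.06],[0,0,0]]
    - [255,[0,-0.7,0.13],[0,0,0]]
    - [255,[0,-1.39,0.31],[0,0,0]]
    - [255,[0,-2.06,0.53],[0,0,0]]
    - [255,[0,-2.72,0.78],[0,0,0]]
    - [255,[0,-3.36,1.08],[0,0,0]]
    - [255,[0,-3.36,1.08],[0,0,0]]

```text
clock: 7.35
eef_pos: [503.2, 43.5, 155.0]
tcp_rot: [-3.139, -0.0, 1.712]
contact_force: [-3.2, -0.1, 4.4]
opening: 0.12
```

```bash
cat >> h.py <<'E'
def redlook(n):
    im,P=cloud(n); hsv=cv2.cvtColor(im,cv2.COLOR_RGB2HSV);h,s,v=[hsv[...,i] for i in range(3)]
    red=((h<8)|(h>172))&(s>150)&(v>50)&(P[...,0]>470)&(P[...,0]<690)&(P[...,1]>-40)&(P[...,1]<140)&(P[...,2]>25)&(P[...,2]<140)
    q=P[red]; c=np.median(q,0); az=np.arctan2(q[:,1]-c[1],q[:,0]-c[0]); o=[]
    for k in range(24):
        m=(az>=-np.pi+k*np.pi/12)&(az<-np.pi+(k+1)*np.pi/12)
        if m.sum()>3: o.append(q[m][np.argsort(q[m][:,2])[-3]])
    o=np.array(o)
    for _ in range(4):
        pl=np.linalg.lstsq(np.c_[o[:,:2],np.ones(len(o))],o[:,2],rcond=None)[0]
        rs=abs(o[:,:2]@pl[:2]+pl[2]-o[:,2]); o=o[rs<max(6,np.median(rs)*2.5)]
    A=np.c_[2*o[:,:2],np.ones(len(o))];sol=np.linalg.lstsq(A,(o[:,:2]**2).sum(1),rcond=None)[0]
    print(n,'tilt',np.arctan(np.hypot(*pl[:2])).round(3),'grad',pl[:2].round(3),'ctr',sol[:2].round(1),'z',(sol[:2]@pl[:2]+pl[2]).round(1),len(o))
E
python3 - <<'E'
from h import *
s=readout.sense(); print(s['clock'],s['eef_pos'],s['contact_force'])
snap('wrist','w7'); snap('scene','c7')
for n in('w5','w6','w7','c7'): redlook(n)
E
```

```text
7.35 [503.1986595   43.46091861 154.97779545] [-3.17896266 -0.14409611  4.43798095]
w5 tilt 0.065 grad [-0.065  0.003] ctr [562.2  49.9] z 82.5 24
w6 tilt 0.579 grad [-0.647 -0.09 ] ctr [605.8  55.6] z 92.3 24
w7 tilt 0.213 grad [-0.215 -0.026] ctr [573.7  51.8] z 87.6 24
c7 tilt 0.169 grad [-0.164 -0.047] ctr [579.9  48.1] z 86.3 24
```

View pics/w7.png

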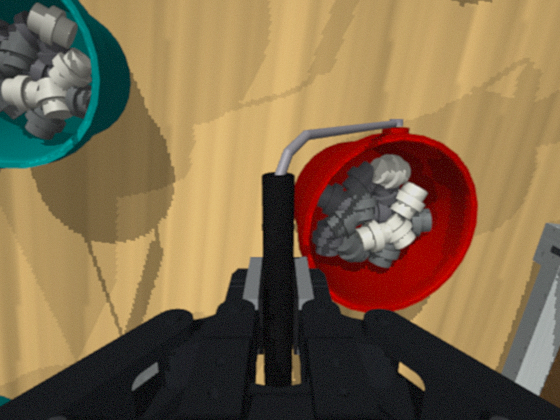

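Request:
play_rows:
  rows:
    - [255,[0,-0.35,0.12],[0,0,0]]
    - [255,[0,-0.67,0.24],[0,0,0]]
    - [255,[0,-1.0,0.38],[0,0,0]]
    - [255,[0,-1.34,0.53],[0,0,0]]
    - [255,[0,-1.66,0.7],[0,0,0]]
    - [255,[0,-1.99,0.87],[0,0,0]]
    - [255,[0,-2.3,1.05],[0,0,0]]
    - [255,[0,-2.62,1.24],[0,0,0]]
    - [255,[0,-2.9,1.45],[0,0,0]]
    - [255,[0,-3.23,1.66],[0,0,0]]
    - [255,[0,-3.23,1.66],[0,0,0]]

```text
clock: 8.37
eef_pos: [472.8, 39.1, 138.6]
tcp_rot: [-3.141, -0.0, 1.712]
contact_force: [0.6, 0.1, -1.6]
opening: 0.125
```

Run:
```python
from h import *
s=readout.sense(); print(s['clock'],s['eef_pos'],s['contact_force'])
snap('wrist','w8');redlook('w8')
```

```text
8.3667 [472.79554893  39.09796026 138.63672734] [ 0.60574912  0.06412604 -1.61533462]
w8 tilt 0.044 grad [0.041 0.015] ctr [553.9  49.7] z 81.7 24
```

Request:
play_rows:
  rows:
    - [255,[0,0.26,-0.19],[0,0,0]]
    - [255,[0,0.53,-0.37],[0,0,0]]
    - [255,[0,0.83,-0.58],[0,0,0]]
    - [255,[0,1.13,-0.79],[0,0,0]]
    - [255,[0,1.43,-1.0],[0,0,0]]
    - [255,[0,1.73,-1.2],[0,0,0]]
    - [255,[0,2.04,-1.39],[0,0,0]]
    - [255,[0,2.35,-1.58],[0,0,0]]
    - [255,[0,2.35,-1.58],[0,0,0]]

```text
clock: 9.17
eef_pos: [498.2, 42.7, 156.0]
tcp_rot: [3.14, -0.0, 1.712]
contact_force: [-4.4, 0.5, 6.9]
opening: 0.122
```

Run:
```python
from h import *
s=readout.sense(); print(s['clock'],s['eef_pos'],s['contact_force'])
snap('wrist','w9');redlook('w9')
```

```text
9.1667 [498.16993669  42.70466378 155.99105272] [-4.35802803  0.46656296  6.86926695]
w9 tilt 0.083 grad [0.082 0.014] ctr [554.6  49.6] z 76.5 17
```

View pics/w9.png

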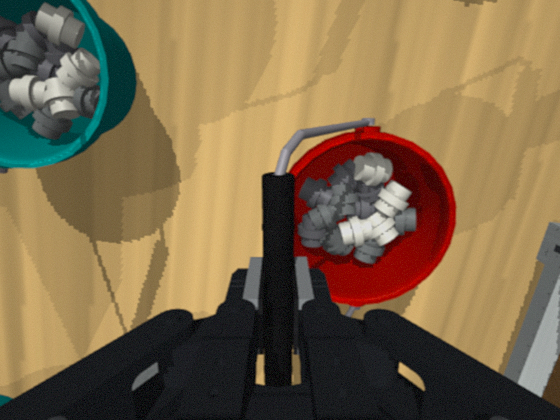

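Run:
```python
from h import *
s=readout.sense(); print(s['clock'],s['eef_pos'],s['contact_force'],s['wrist_torque'])
snap('side','s9');z=cv2.imread('pics/s9.png')[150:330,180:380];cv2.imwrite('pics/s9c.png',cv2.resize(z,None,fx=3.3,fy=3.3,interpolation=2))
```

```text
9.2167 [497.94317986  42.67728556 155.85380087] [-3.133876   -0.21841928  7.8229643 ] [-0.03159689  0.60639387 -0.02632255]
```

View pics/s9c.png

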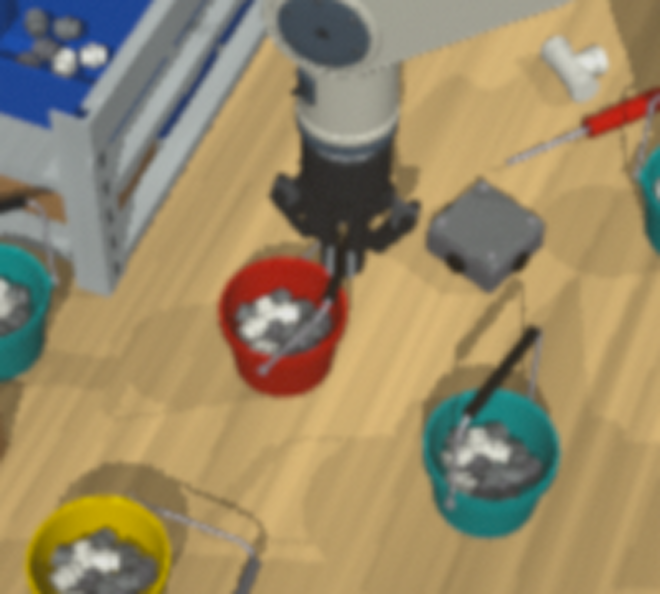

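Request:
play_rows:
  rows:
    - [255,[0,-0.05,-0.2],[0,0,0]]
    - [255,[0,-0.1,-0.4],[0,0,0]]
    - [255,[0,-0.1,-0.4],[0,0,0]]
    - [255,[0,-0.1,-0.4],[0,0,0]]

```text
clock: 9.6
eef_pos: [496.4, 42.4, 159.3]
tcp_rot: [3.141, 0.0, 1.712]
contact_force: [-0.6, 0.5, 2.9]
opening: 0.124
```

Run:
```python
from h import *
s=readout.sense(); print(s['clock'],s['eef_pos'],s['contact_force'],s['wrist_torque'])
snap('wrist','w10');redlook('w10');snap('scene','c10');redlook('c10')
z=cv2.imread('pics/c10.png')[160:290,220:370];cv2.imwrite('pics/c10c.png',cv2.resize(z,None,fx=4,fy=4,interpolation=2))
```

```text
9.6 [496.44208113  42.40614788 159.33318634] [-0.56087004  0.4881984   2.86113479] [0.04068565 0.15507038 0.00839447]
w10 tilt 0.007 grad [-0.003  0.006] ctr [545.6  48.1] z 80.0 16
c10 tilt 0.046 grad [0.04  0.023] ctr [550.9  44.9] z 78.1 24
```

View pics/w10.png

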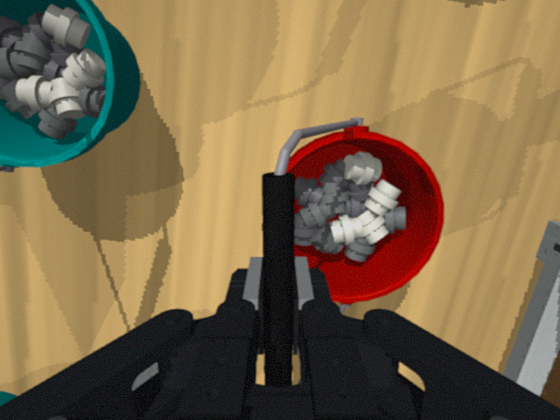

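View pics/c10c.png

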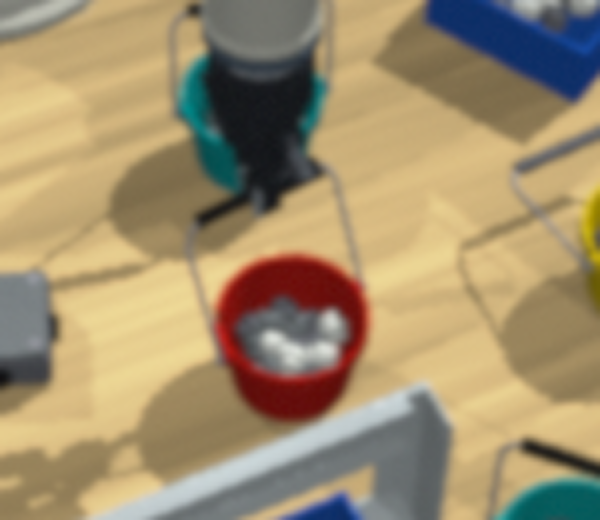

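Request:
play_rows:
  rows:
    - [255,[0,0.2,-0.22],[0,0,0]]
    - [255,[0,0.5,-0.42],[0,0,0]]
    - [255,[0,0.85,-0.56],[0,0,0]]
    - [255,[0,1.2,-0.7],[0,0,0]]
    - [255,[0,1.55,-0.82],[0,0,0]]
    - [255,[0,1.9,-0.92],[0,0,0]]
    - [255,[0,2.25,-1.0],[0,0,0]]
    - [255,[0,2.6,-1.08],[0,0,0]]
    - [255,[0,2.95,-1.14],[0,0,0]]
    - [255,[0,3.3,-1.2],[0,0,0]]
    - [255,[0,3.3,-1.2],[0,0,0]]

```text
clock: 10.62
eef_pos: [529.5, 47.1, 171.1]
tcp_rot: [3.141, 0.0, 1.712]
contact_force: [-0.4, 0.1, -3.3]
opening: 0.121
```

Run:
```python
from h import *
s=readout.sense(); print(s['clock'],s['eef_pos'],s['contact_force'],s['wrist_torque'])
snap('wrist','w11');redlook('w11');snap('scene','c11');redlook('c11')
z=cv2.imread('pics/c11.png')[160:290,220:370];cv2.imwrite('pics/c11c.png',cv2.resize(z,None,fx=4,fy=4,interpolation=2))
```

```text
10.6167 [529.46429681  47.11028896 171.08460636] [-0.39720309  0.06531204 -3.31478758] [ 0.07149134 -0.01256581 -0.02070537]
w11 tilt 0.028 grad [-0.028 -0.   ] ctr [541.3  47. ] z 81.1 19
c11 tilt 0.01 grad [ 0.009 -0.005] ctr [545.4  44.1] z 79.3 23
```

View pics/c11c.png

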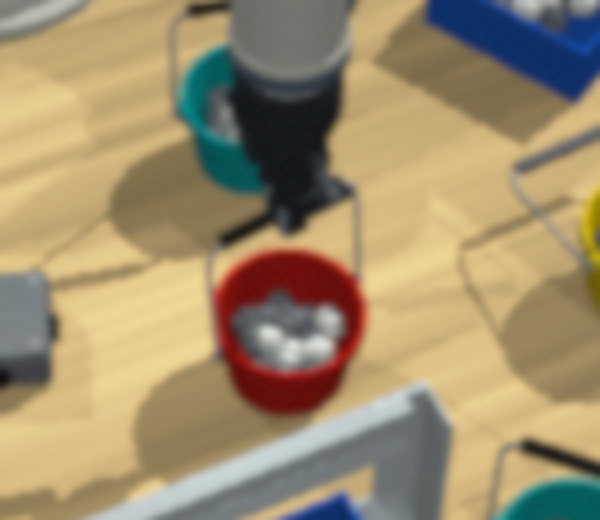

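Request:
play_rows:
  rows:
    - [255,[0,0.3,0],[0,0,0]]
    - [255,[0,0.6,0],[0,0,0]]
    - [255,[0,0.6,0],[0,0,0]]
    - [255,[0,0.6,0],[0,0,0]]
    - [255,[0,0.6,0],[0,0,0]]
    - [255,[0,0.6,0],[0,0,0]]

```text
clock: 11.22
eef_pos: [534.5, 47.9, 170.9]
tcp_rot: [-3.141, -0.0, 1.712]
contact_force: [0.0, -0.9, -4.4]
opening: 0.125
```

Run:
```python
from h import *
s=readout.sense(); print(s['clock'],s['eef_pos'],s['contact_force'],s['wrist_torque'])
snap('wrist','w12');redlook('w12');snap('side','s12');redlook('s12')
z=cv2.imread('pics/s12.png')[150:330,180:380];cv2.imwrite('pics/s12c.png',cv2.resize(z,None,fx=3.3,fy=3.3,interpolation=2))
```

```text
11.2167 [534.4741741   47.86690465 170.85790078] [ 0.01902914 -0.8714951  -4.42088296] [0.0347112  0.03756807 0.00422018]
w12 tilt 0.013 grad [-0.012  0.004] ctr [540.2  47.7] z 80.3 17
s12 tilt 0.006 grad [-0.002  0.006] ctr [537.7  46.2] z 77.2 23
```

View pics/s12c.png

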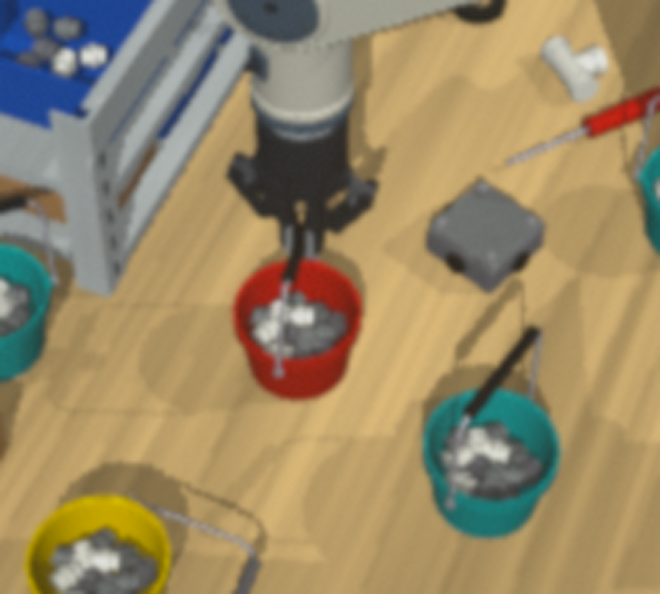

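View pics/w12.png

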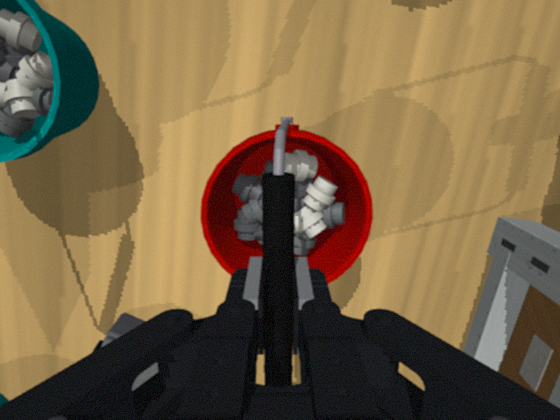

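Request:
play_rows:
  rows:
    - [255,[0,0,-0.3],[0,0,0]]
    - [255,[0,0,-1],[0,0,0]]
    - [255,[0,0,-2],[0,0,0]]
    - [255,[0,0,-3],[0,0,0]]
    - [255,[0,0,-4],[0,0,0]]
    - [255,[0,0,-5.2],[0,0,0]]
    - [255,[0,0,-6.4],[0,0,0]]
    - [255,[0,0,-7.6],[0,0,0]]
    - [255,[0,0,-8.6],[0,0,0]]
    - [255,[0,0,-9.3],[0,0,0]]
    - [255,[0,0,-9.6],[0,0,0]]
    - [255,[0,0,-9.6],[0,0,0]]

```text
clock: 12.32
eef_pos: [534.9, 47.9, 267.9]
tcp_rot: [3.14, 0.0, 1.712]
contact_force: [0.4, 0.1, -4.3]
opening: 0.119
```

Run:
```python
from h import *
s=readout.sense(); print(s['clock'],s['eef_pos'],s['contact_force'],s['wrist_torque'])
snap('wrist','w13')
im,P=cloud('w13'); v=im.max(-1)
m=np.zeros(v.shape,bool);m[172:255,262:298]=1
q=P[m&(v<60)&(P[...,2]>230)]
print(len(q),np.percentile(q[:,2],[50,90,98]),q.max(0),q.min(0))
tgt(540,-287,267,1.585)
```

```text
12.3167 [534.93630465  47.87220037 267.85869481] [ 0.40356837  0.14196292 -4.31353732] [ 0.05188735 -0.04857463  0.03852225]
2563 [289.01358817 290.29454534 290.82995672] [538.0124269   97.83165664 291.94468947] [522.27898208  65.50013268 280.21980113]
shift cm [-3.323e+01 -4.170e+00  1.000e-02] turn [ 0.    -0.     0.127] rows 8.030648055251396 1.014368065480104
```

View pics/w13.png

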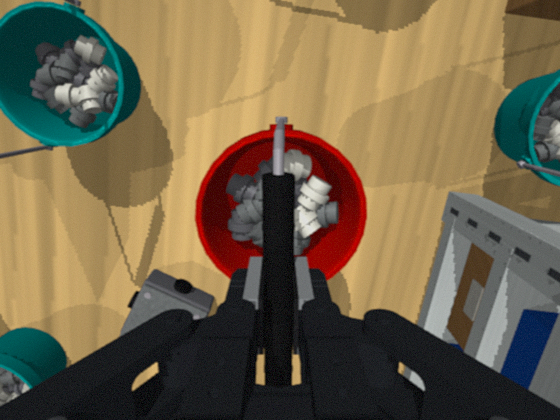

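Request:
play_rows:
  rows:
    - [255,[-0.3,-0.04,0],[0,0,0.002]]
    - [255,[-1.0,-0.13,0],[0,0,0.004]]
    - [255,[-2.0,-0.25,0],[0,0,0.008]]
    - [255,[-3.3,-0.42,0],[0,0,0.013]]
    - [255,[-4.7,-0.6,0],[0,0,0.018]]
    - [255,[-6.3,-0.8,0],[0,0,0.024]]
    - [255,[-8.0,-1.0,0],[0,0,0.031]]
    - [255,[-9.7,-1.22,0],[0,0,0.037]]
    - [255,[-11.4,-1.43,0],[0,0,0.044]]
    - [255,[-13.1,-1.65,0],[0,0,0.05]]
    - [255,[-14.8,-1.86,0],[0,0,0.057]]
    - [255,[-16.5,-2.07,0],[0,0,0.063]]

```text
clock: 13.37
eef_pos: [536.8, -120.6, 266.7]
tcp_rot: [-3.141, 0.0, 1.647]
contact_force: [0.6, -0.3, -4.3]
opening: 0.124
```

Request:
play_rows:
  rows:
    - [255,[-1.7,-0.11,0],[0,0,0.007]]
    - [255,[-3.4,-0.22,0],[0,0,0.013]]
    - [255,[-5.1,-0.33,0],[0,0,0.02]]
    - [255,[-6.8,-0.44,0],[0,0,0.026]]
    - [255,[-8.5,-0.55,0],[0,0,0.032]]
    - [255,[-10.2,-0.66,0],[0,0,0.039]]
    - [255,[-11.8,-0.77,0],[0,0,0.045]]
    - [255,[-13.3,-0.87,0],[0,0,0.05]]
    - [255,[-14.6,-0.95,0],[0,0,0.055]]
    - [255,[-15.7,-1.02,0],[0,0,0.059]]
    - [255,[-16.4,-1.06,0],[0,0,0.062]]
    - [255,[-16.7,-1.1,0],[0,0,0.063]]

```text
clock: 14.37
eef_pos: [539.3, -287.0, 266.8]
tcp_rot: [-3.142, 0.0, 1.585]
contact_force: [-0.9, 0.1, -3.3]
opening: 0.122
```

Run:
```python
from h import *
s=readout.sense(); print(s['clock'],s['eef_pos'],s['tcp_rot'],s['contact_force'],s['wrist_torque'])
snap('wrist','w14')
im,P=cloud('w14'); v=im.max(-1)
m=np.zeros(v.shape,bool);m[165:255,262:298]=1
q=P[m&(v<60)&(P[...,2]>230)]
u=np.linalg.svd(q[:,:2]-q[:,:2].mean(0),full_matrices=False)[2][0]
print(len(q),np.percentile(q[:,2],[50,90,98]),q.max(0),q.min(0),u)
```

```text
14.3667 [ 539.26571021 -286.95662852  266.8439569 ] [-3.14153257e+00  1.40457355e-04  1.58477070e+00] [-0.88864618  0.10296812 -3.31402167] [-0.11382793 -0.01439437  0.04181841]
2562 [287.81712255 289.0217781  289.62142687] [ 544.59549572 -236.995551    290.44257906] [ 532.62393858 -268.53519761  278.37746045] [ 0.01111915 -0.99993818]
```

View pics/w14.png

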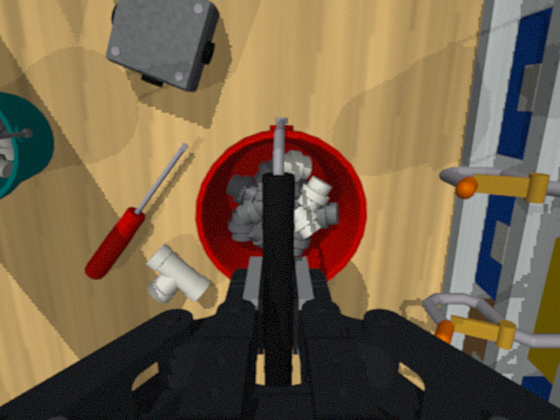

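Run:
```python
from h import *
im,P=cloud('w14'); hsv=cv2.cvtColor(im,cv2.COLOR_RGB2HSV);h,s,v=[hsv[...,i] for i in range(3)]
for v0,v1 in((165,205),(310,350)):
    m=np.zeros(h.shape,bool);m[v0:v1,430:560]=1
    q=P[m&(P[...,2]>228)&(P[...,2]<262)&(s>90)]
    tip=q[(q[:,0]<634)]; kp=q[(q[:,0]>640)&(q[:,0]<652)]; col=q[(q[:,0]>652)]
    print(len(q),'tip',tip.min(0).round(1),tip.max(0).round(1),'kp y',kp[:,1].min().round(1),kp[:,1].max().round(1),'collar x',col[col[:,2]>247][:,0].min(),col[:,0].max(),'z',np.percentile(kp[:,2],[5,50,95]))
    # keeper z vs x
    k=q[(q[:,0]>637)&(q[:,0]<654)]; print(np.polyfit(k[:,0]-640,k[:,2],1))
m=(P[...,2]>200)&(P[...,2]<245)&(P[...,0]>715)
```

```text
1966 tip [ 619.  -253.2  228.7] [ 633.3 -245.5  255.6] kp y -254.2 -244.8 collar x 653.3120238265401 663.6089252321455 z [239.21390742 242.1576205  244.97485996]
[  0.46611927 239.30443489]
1564 tip [ 621.2 -331.9  228. ] [ 633.9 -324.9  255.1] kp y -334.5 -324.3 collar x 654.5063901173958 664.0637022587367 z [238.59830478 241.41350301 244.27108436]
[  0.45962235 238.64660231]
```

Request:
play_rows:
  rows:
    - [255,[0,0.3,0],[0,0,0]]
    - [255,[-0.01,0.9,0],[0,0,0]]
    - [255,[-0.02,1.8,0],[0,0,0]]
    - [255,[-0.04,2.9,0],[0,0,0]]
    - [255,[-0.06,4.1,0],[0,0,0]]
    - [255,[-0.08,5.4,0],[0,0,0]]
    - [255,[-0.1,6.7,0],[0,0,0]]
    - [255,[-0.11,7.9,0],[0,0,0]]
    - [255,[-0.13,9.0,0],[0,0,0]]
    - [255,[-0.14,9.8,0],[0,0,0]]
    - [255,[-0.15,10.3,0],[0,0,0]]
    - [255,[-0.15,10.32,0],[0,0,0]]

```text
clock: 15.42
eef_pos: [643.6, -285.5, 266.6]
tcp_rot: [-3.142, -0.0, 1.586]
contact_force: [-0.3, 0.5, -3.8]
opening: 0.119
```

Run:
```python
from h import *
s=readout.sense(); print(s['clock'],s['eef_pos'],s['tcp_rot'],s['contact_force'],s['wrist_torque'])
snap('wrist','w15');snap('side','s15')
im,P=cloud('w15'); v=im.max(-1)
m=np.zeros(v.shape,bool);m[165:255,262:298]=1
q=P[m&(v<60)&(P[...,2]>270)]
print(len(q),np.percentile(q[:,2],[50,90,98]),q.max(0),q.min(0))
z=cv2.imread('pics/s15.png')[60:240,180:340];cv2.imwrite('pics/s15c.png',cv2.resize(z,None,fx=3.3,fy=3.3,interpolation=2))
```

```text
15.4167 [ 643.62191886 -285.47206665  266.567417  ] [-3.14156956e+00 -1.42341424e-04  1.58642392e+00] [-0.27559035  0.49842617 -3.8476923 ] [ 0.03085934 -0.00616262 -0.00317175]
2521 [287.69591808 288.95800642 289.50599781] [ 648.8910174  -235.43753389  290.62172026] [ 636.94785532 -266.78429752  280.11873646]
```

View pics/w15.png

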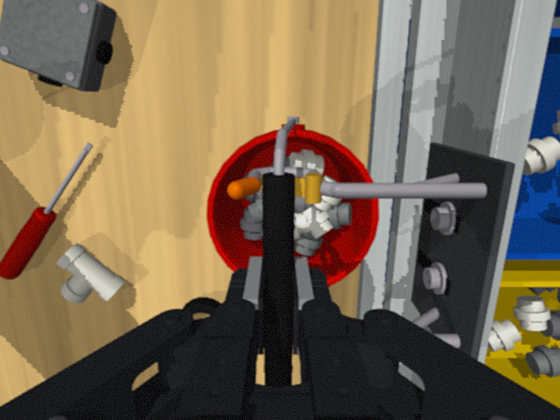

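View pics/s15c.png

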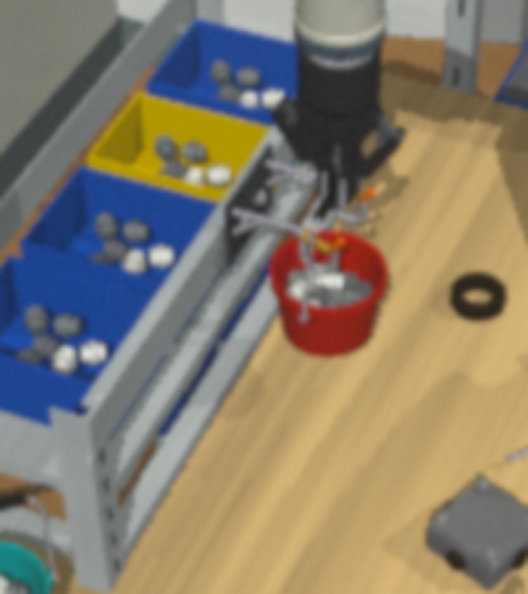

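Request:
play_rows:
  rows:
    - [255,[-0.16,0,0.2],[0,0,0]]
    - [255,[-0.16,0,0.6],[0,0,0]]
    - [255,[-0.16,0,1.1],[0,0,0]]
    - [255,[-0.16,0,1.6],[0,0,0]]
    - [255,[-0.16,0,2.1],[0,0,0]]
    - [255,[-0.16,0,2.5],[0,0,0]]
    - [255,[-0.16,0,2.8],[0,0,0]]
    - [255,[-0.16,0,3.1],[0,0,0]]
    - [255,[-0.16,0,3.1],[0,0,0]]
    - [255,[-0.16,0,3.1],[0,0,0]]

```text
clock: 16.35
eef_pos: [642.6, -287.2, 235.8]
tcp_rot: [-3.141, -0.0, 1.586]
contact_force: [-0.4, -0.4, -3.7]
opening: 0.122
```

Run:
```python
from h import *
s=readout.sense(); print(s['clock'],s['eef_pos'],s['tcp_rot'],s['contact_force'],s['wrist_torque'])
snap('wrist','w16')
im,P=cloud('w16'); v=im.max(-1)
m=np.zeros(v.shape,bool);m[165:255,262:298]=1
q=P[m&(v<60)&(P[...,2]>245)]
print(len(q),np.percentile(q[:,2],[50,90,98]),q.max(0),q.min(0))
```

```text
16.35 [ 642.60151723 -287.24883749  235.82660982] [-3.14140440e+00 -1.28445105e-04  1.58585674e+00] [-0.37301434 -0.38685261 -3.66538918] [-0.03493135  0.01005904  0.00913607]
2547 [256.96794479 258.18255193 258.74193556] [ 647.88166996 -237.34315606  259.43347814] [ 635.91856158 -268.79031929  247.9198885 ]
```

View pics/w16.png

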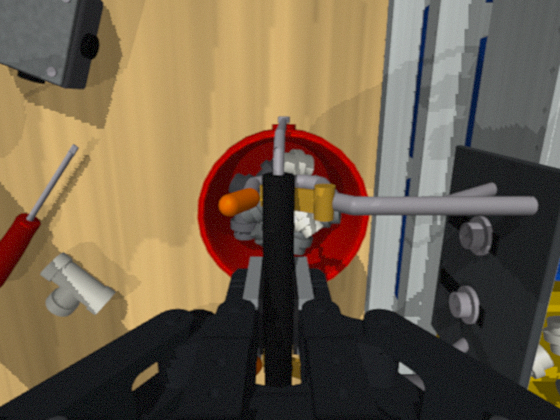

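Request:
play_rows:
  rows:
    - [255,[0,0,0.25],[0,0,0]]
    - [255,[0,0,0.5],[0,0,0]]
    - [255,[0,0,0.75],[0,0,0]]
    - [255,[0,0,0.9],[0,0,0]]
    - [255,[0,0,0.9],[0,0,0]]

```text
clock: 16.82
eef_pos: [642.7, -287.5, 227.4]
tcp_rot: [3.141, 0.0, 1.586]
contact_force: [-0.6, 0.4, 2.2]
opening: 0.121
```

Request:
play_rows:
  rows:
    - [255,[0,0,0.15],[0,0,0]]
    - [255,[0,0,0.3],[0,0,0]]
    - [255,[0,0,0.3],[0,0,0]]

```text
clock: 17.07
eef_pos: [642.4, -287.5, 224.0]
tcp_rot: [-3.141, 0.0, 1.586]
contact_force: [-2.0, -0.0, 3.5]
opening: 0.121
```

Request:
play_rows:
  rows:
    - [255,[0,0,0.15],[0,0,0]]
    - [255,[0,0,0.3],[0,0,0]]
    - [255,[0,0,0.3],[0,0,0]]

```text
clock: 17.32
eef_pos: [642.0, -287.4, 220.5]
tcp_rot: [-3.14, -0.0, 1.586]
contact_force: [-3.7, -1.5, 2.9]
opening: 0.124
```

Request:
play_rows:
  rows:
    - [255,[0,0,0.15],[0,0,0]]
    - [255,[0,0,0.3],[0,0,0]]
    - [255,[0,0,0.3],[0,0,0]]

```text
clock: 17.57
eef_pos: [642.1, -287.3, 217.3]
tcp_rot: [-3.14, -0.0, 1.586]
contact_force: [-4.8, -1.0, 2.6]
opening: 0.125
```

Request:
play_rows:
  rows:
    - [255,[0,0,0.15],[0,0,0]]
    - [255,[0,0,0.3],[0,0,0]]
    - [255,[0,0,0.3],[0,0,0]]

```text
clock: 17.82
eef_pos: [642.2, -287.2, 214.3]
tcp_rot: [-3.141, -0.0, 1.586]
contact_force: [-5.5, -0.6, 2.2]
opening: 0.121
```

Run:
```python
from h import *
s=readout.sense(); print(s['clock'],s['eef_pos'],s['contact_force'],s['wrist_torque'])
snap('wrist','w17')
im,P=cloud('w17'); v=im.max(-1)
m=np.zeros(v.shape,bool);m[165:255,262:298]=1
q=P[m&(v<60)&(P[...,2]>215)]
print(len(q),np.percentile(q[:,2],[50,90,98]),q.max(0),q.min(0))
```

```text
17.8167 [ 642.17410808 -287.23656837  214.33890091] [-5.4543708  -0.55589446  2.15117427] [-0.0926661   0.78567382 -0.04183753]
2577 [235.41236502 236.65873545 237.2487568 ] [ 647.49306716 -237.28486943  238.29465966] [ 635.45831795 -268.74863743  226.03008794]
```

View pics/w17.png

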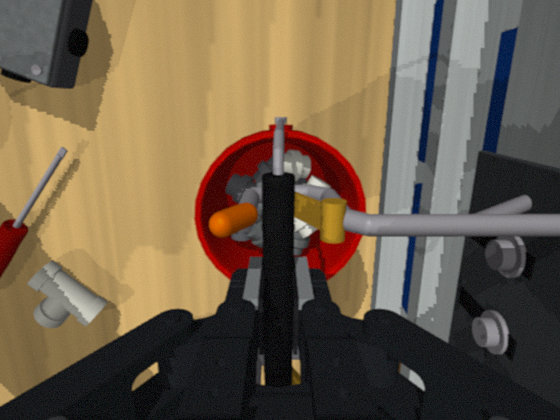

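Request:
play_rows:
  rows:
    - [255,[0,0,0.15],[0,0,0]]
    - [255,[0,0,0.3],[0,0,0]]
    - [255,[0,0,0.3],[0,0,0]]

```text
clock: 18.12
eef_pos: [642.1, -287.2, 211.2]
tcp_rot: [-3.14, -0.0, 1.586]
contact_force: [-5.3, -0.9, 1.6]
opening: 0.122
```

Request:
play_rows:
  rows:
    - [255,[0,0,0.15],[0,0,0]]
    - [255,[0,0,0.3],[0,0,0]]
    - [255,[0,0,0.3],[0,0,0]]

```text
clock: 18.37
eef_pos: [641.5, -287.0, 207.6]
tcp_rot: [-3.139, -0.001, 1.586]
contact_force: [-6.5, -0.6, -1.4]
opening: 0.121
```

Request:
play_rows:
  rows:
    - [255,[0,0,0.1],[0,0,0]]
    - [255,[0,0,0.2],[0,0,0]]
    - [255,[0,0,0.2],[0,0,0]]

```text
clock: 18.62
eef_pos: [640.8, -286.7, 204.7]
tcp_rot: [-3.137, -0.002, 1.586]
contact_force: [-3.7, -0.3, -6.2]
opening: 0.119
```

Run:
```python
from h import *
s=readout.sense(); print(s['clock'],s['eef_pos'],s['contact_force'],s['wrist_torque'])
snap('wrist','w18')
im,P=cloud('w18'); v=im.max(-1)
m=np.zeros(v.shape,bool);m[165:255,262:298]=1
q=P[m&(v<60)&(P[...,2]>205)]
print(len(q),np.percentile(q[:,2],[50,90,98]),q.max(0),q.min(0))
z=cv2.imread('pics/w18.png')[160:300,190:390];cv2.imwrite('pics/w18c.png',cv2.resize(z,None,fx=4,fy=4,interpolation=2))
```

```text
18.6167 [ 640.79376461 -286.70196494  204.66679636] [-3.72044119 -0.27414992 -6.20480886] [0.00628756 0.73667932 0.20060291]
2341 [225.9925797  227.12824265 227.70456801] [ 645.91336872 -236.73904665  228.91969524] [ 634.17248141 -267.85974621  211.45645188]
```

View pics/w18c.png

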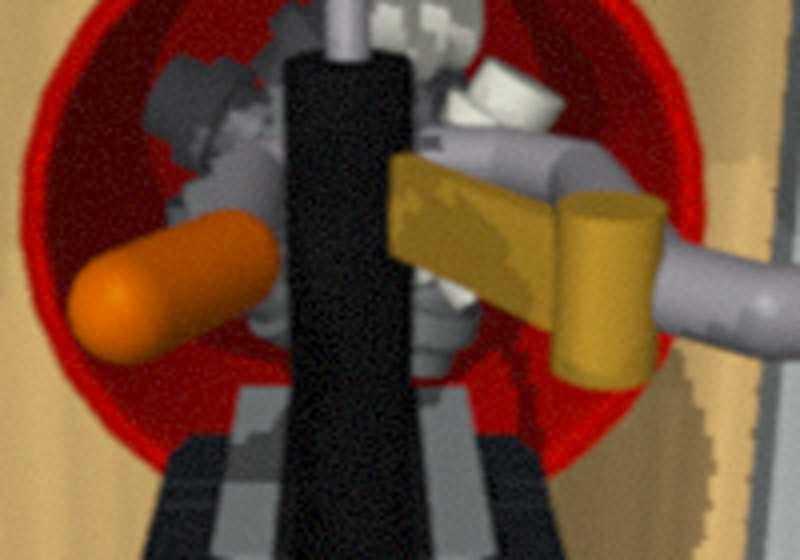

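Request:
play_rows:
  rows:
    - [255,[0,0,0.1],[0,0,0]]
    - [255,[0,0,0.15],[0,0,0]]
    - [255,[0,0,0.15],[0,0,0]]

```text
clock: 18.92
eef_pos: [643.0, -287.1, 204.8]
tcp_rot: [3.141, -0.0, 1.586]
contact_force: [0.3, -0.0, -3.4]
opening: 0.121
```

Run:
```python
from h import *
s=readout.sense(); print(s['clock'],s['eef_pos'],s['tcp_rot'],s['contact_force'],s['wrist_torque'])
snap('wrist','w19')
z=cv2.imread('pics/w19.png')[160:300,190:390];cv2.imwrite('pics/w19c.png',cv2.resize(z,None,fx=4,fy=4,interpolation=2))
```

```text
18.9167 [ 642.97872852 -287.09268975  204.83120943] [ 3.14117658e+00 -3.83552572e-04  1.58581457e+00] [ 0.28521399 -0.03940641 -3.39240317] [-0.01578071  0.00767998 -0.03198957]
```

View pics/w19c.png

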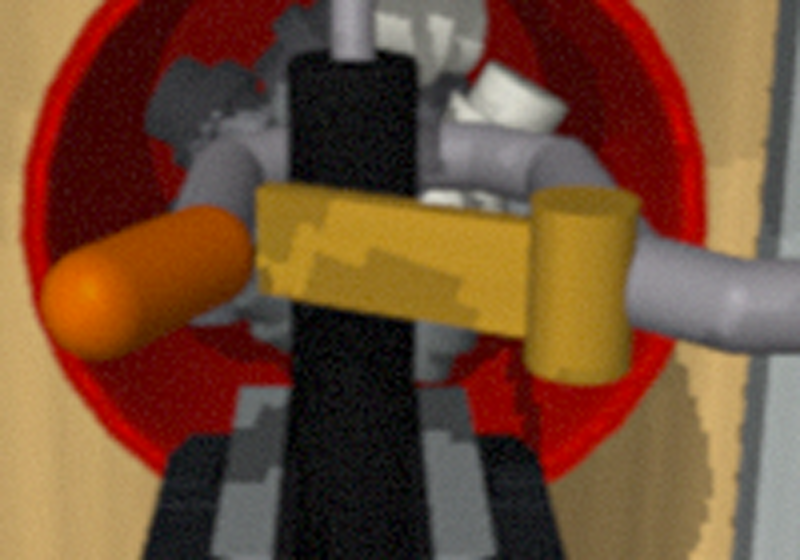

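Request:
play_rows:
  rows:
    - [255,[0,-0.1,0.1],[0,0,0]]
    - [255,[0,-0.15,0.15],[0,0,0]]
    - [255,[0,-0.15,0.15],[0,0,0]]

```text
clock: 19.22
eef_pos: [641.2, -287.3, 204.0]
tcp_rot: [3.141, 0.0, 1.586]
contact_force: [0.7, -0.2, -3.9]
opening: 0.12
```

Request:
play_rows:
  rows:
    - [255,[0,-0.05,0.1],[0,0,0]]
    - [255,[0,-0.05,0.1],[0,0,0]]
    - [255,[0,-0.05,0.1],[0,0,0]]

```text
clock: 19.47
eef_pos: [641.3, -287.4, 203.6]
tcp_rot: [3.14, 0.0, 1.586]
contact_force: [2.8, -0.1, -0.4]
opening: 0.121
```

Request:
play_rows:
  rows:
    - [255,[0,0.05,0.05],[0,0,0]]
    - [255,[0,0.05,0.1],[0,0,0]]
    - [255,[0,0.05,0.1],[0,0,0]]

```text
clock: 19.72
eef_pos: [641.9, -287.5, 203.0]
tcp_rot: [3.14, 0.001, 1.586]
contact_force: [2.7, 0.9, 4.5]
opening: 0.117
```

Run:
```python
from h import *
s=readout.sense(); print(s['clock'],s['eef_pos'],s['tcp_rot'],s['contact_force'],s['wrist_torque'])
snap('scene','c20');snap('side','s20')
z=cv2.imread('pics/c20.png')[240:330,150:270];cv2.imwrite('pics/c20c.png',cv2.resize(z,None,fx=6,fy=6,interpolation=2))
z=cv2.imread('pics/s20.png')[80:180,220:340];cv2.imwrite('pics/s20c.png',cv2.resize(z,None,fx=6,fy=6,interpolation=2))
```

```text
19.7167 [ 641.92426575 -287.50158978  203.00278993] [3.13959078e+00 6.56969711e-04 1.58587630e+00] [2.65655657 0.92949238 4.46550897] [ 0.21453078 -0.40620754  0.06905754]
```

View pics/c20c.png

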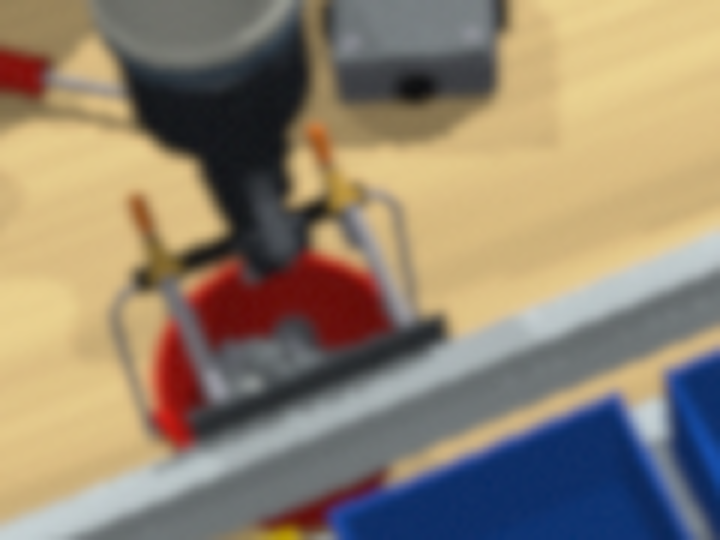

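View pics/s20c.png

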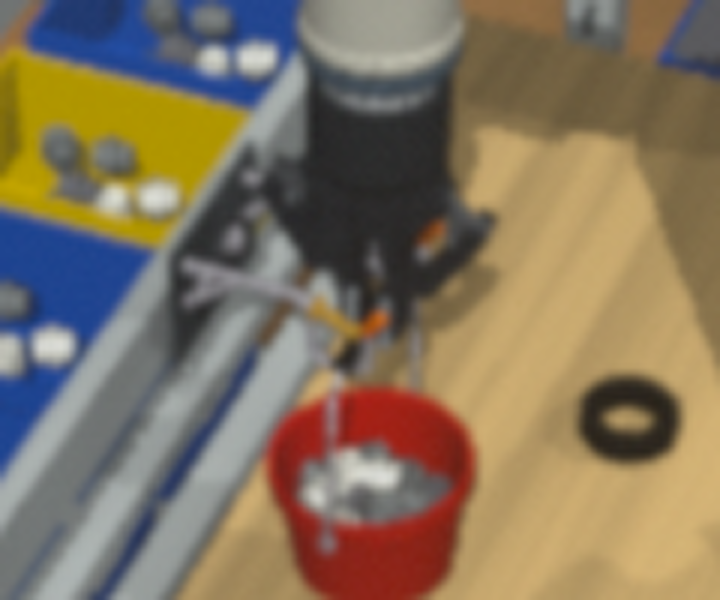

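Request:
play_rows:
  rows:
    - [255,[0,0,-0.05],[0,0,0]]
    - [255,[0,0,-0.08],[0,0,0]]
    - [255,[0,0,-0.08],[0,0,0]]

```text
clock: 20.07
eef_pos: [641.8, -287.5, 203.0]
tcp_rot: [3.14, 0.0, 1.586]
contact_force: [5.1, 0.7, 3.2]
opening: 0.125
```

Request:
play_rows:
  rows:
    - [225,[0,0,0],[0,0,0]]
    - [215,[0,0,0],[0,0,0]]
    - [205,[0,0,0],[0,0,0]]
    - [190,[0,0,0],[0,0,0]]
    - [175,[0,0,0],[0,0,0]]
    - [155,[0,0,0],[0,0,0]]
    - [140,[0,0,0],[0,0,0]]
    - [140,[0,0,0],[0,0,0]]
    - [140,[0,0,0],[0,0,0]]

```text
clock: 20.82
eef_pos: [641.0, -287.4, 202.7]
tcp_rot: [-3.141, -0.0, 1.586]
contact_force: [0.1, 0.4, -0.2]
opening: 0.449
```

Run:
```python
from h import *
s=readout.sense(); print(s['clock'],s['eef_pos'],s['tcp_rot'],s['contact_force'],s['wrist_torque'],s['opening'])
snap('wrist','w21')
```

```text
20.8167 [ 640.99903767 -287.36360311  202.68499083] [-3.14139306e+00 -5.05371171e-05  1.58575467e+00] [ 0.09368876  0.39435231 -0.23834479] [-0.01655536  0.03504074  0.03912866] 0.44933273635156795
```

View pics/w21.png

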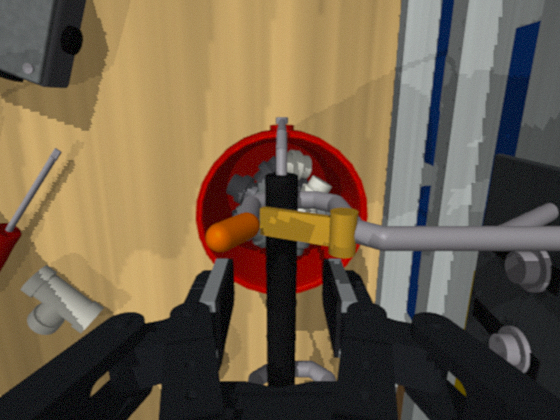

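Request:
play_rows:
  rows:
    - [140,[0,0,-0.5],[0,0,0]]
    - [140,[0,0,-1.5],[0,0,0]]
    - [140,[0,0,-3],[0,0,0]]
    - [140,[0,0,-4.5],[0,0,0]]
    - [140,[0,0,-6],[0,0,0]]
    - [140,[0,0,-8],[0,0,0]]
    - [140,[0,0,-10],[0,0,0]]
    - [140,[0,-2,-12],[0,0,0]]
    - [140,[0,-4,-14],[0,0,0]]
    - [140,[0,-5,-15],[0,0,0]]
    - [140,[-3,-5,-15],[0,0,0]]
    - [140,[-6,-5,-15],[0,0,0]]

```text
clock: 21.87
eef_pos: [592.2, -347.9, 355.5]
tcp_rot: [3.138, 0.002, 1.588]
contact_force: [0.6, -0.5, -0.4]
opening: 0.452
```

Request:
play_rows:
  rows:
    - [140,[0,0,0],[0,0,0]]
    - [140,[0,0,0],[0,0,0]]
    - [140,[0,0,0],[0,0,0]]
    - [140,[0,0,0],[0,0,0]]
    - [140,[0,0,0],[0,0,0]]
    - [140,[0,0,0],[0,0,0]]
    - [140,[0,0,0],[0,0,0]]
    - [140,[0,0,0],[0,0,0]]
    - [140,[0,0,0],[0,0,0]]
    - [140,[0,0,0],[0,0,0]]

```text
clock: 22.7
eef_pos: [592.1, -347.9, 352.8]
tcp_rot: [3.142, -0.0, 1.586]
contact_force: [-0.2, -1.2, -0.8]
opening: 0.457
```

Run:
```python
from h import *
s=readout.sense(); print(s['clock'],s['eef_pos'],s['contact_force'])
snap('wrist','w22');snap('scene','c22');snap('side','s22')
im,P=cloud('w22')
z=cv2.imread('pics/s22.png')[80:200,220:340];cv2.imwrite('pics/s22c.png',cv2.resize(z,None,fx=5,fy=5,interpolation=2))
```

```text
22.7 [ 592.06638265 -347.93918351  352.77118141] [-0.18164636 -1.1655872  -0.78850665]
```

View pics/w22.png

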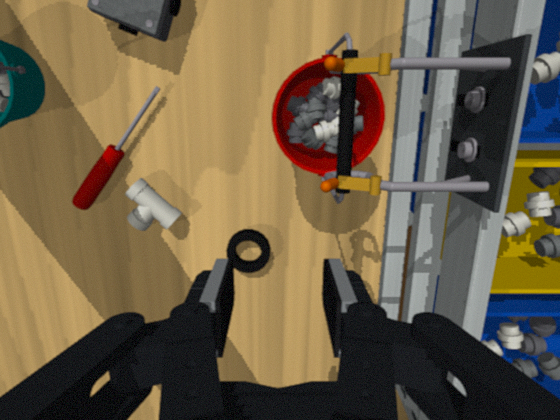

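View pics/s22c.png

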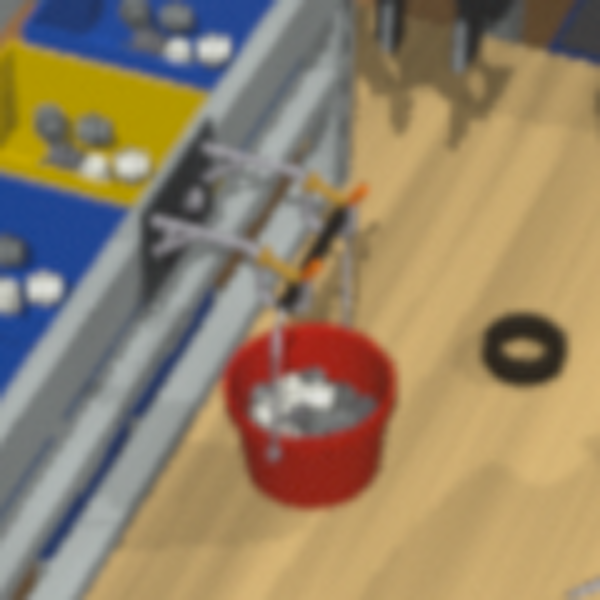

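Run:
```python
from h import *
im,P=cloud('w22'); hsv=cv2.cvtColor(im,cv2.COLOR_RGB2HSV);h,s,v=[hsv[...,i] for i in range(3)]
for a,b in((45,85),(170,200)):
    m=np.zeros(h.shape,bool);m[a:b,335:385]=1
    q=P[m&(s>120)&(h>15)&(h<32)&(P[...,0]>637)&(P[...,0]<653)&(P[...,2]>220)]
    print(len(q),'slope',np.polyfit(q[:,0]-640,q[:,2],1))
m=np.zeros(h.shape,bool);m[78:170,335:360]=1
q=P[m&(v<50)&(P[...,2]>200)]
print('tube',q.mean(0),q.min(0),q.max(0),'z slope along y',np.polyfit(q[:,1],q[:,2],1)[0],'x slope',np.polyfit(q[:,1],q[:,0],1)[0],np.percentile(q[:,2],95))
for i in range(3):
    snap('scene',f'z{i}');snap('scene',f'zz{i}')
a=cloud('z0')[0].astype(int);b=cloud('zz2')[0].astype(int);d=abs(a-b).max(-1)[230:340,150:270];print('diff',d.mean(),np.percentile(d,99))
d=abs(a-b).max(-1)[100:200,300:450];print('bg',d.mean(),np.percentile(d,99))
```

```text
438 slope [  0.62075459 237.24327459]
354 slope [  0.62798551 235.9355642 ]
tube [ 641.19174378 -288.21620513  224.0634948 ] [ 635.55995228 -322.77876578  219.49182293] [ 647.74019024 -256.55151295  227.17952205] z slope along y 0.0005236039215772098 x slope -0.01120372601581822 225.85268051689786
diff 1.0022727272727272 4.0
bg 0.9118666666666667 3.0
```

Run:
```python
from h import *
snap('wrist','w23')
for n,rs in(('w1',((48,75),(165,185))),('w22',((48,80),(172,198))),('w23',((48,80),(172,198)))):
  im,P=cloud(n); hsv=cv2.cvtColor(im,cv2.COLOR_RGB2HSV);h,s,v=[hsv[...,i] for i in range(3)]
  for a,b in rs:
    m=np.zeros(h.shape,np.uint8);m[a:b,320:390]=1
    m=m*((s>120)&(h>17)&(h<32)&(P[...,2]>225)).astype(np.uint8)
    m=cv2.erode(m,np.ones((3,3),np.uint8))>0
    q=P[m]; o=[]
    for x in range(630,668,3):
        k=q[(q[:,0]>=x)&(q[:,0]<x+3)]
        if len(k)>4:o.append((x+1.5,round(float(np.median(k[:,2])),1),len(k)))
    print(n,o)
z=cv2.imread('pics/w23.png')[20:220,300:420];cv2.imwrite('pics/w23c.png',cv2.resize(z,None,fx=3,fy=3,interpolation=2))
```

```text
w1 [(634.5, 237.4, 10), (637.5, 238.3, 54), (640.5, 239.7, 52), (643.5, 240.9, 55), (646.5, 242.3, 62), (649.5, 243.8, 52), (652.5, 245.3, 58), (655.5, 248.3, 90), (658.5, 250.3, 82), (661.5, 250.1, 34)]
w1 [(637.5, 237.7, 22), (640.5, 238.6, 39), (643.5, 240.3, 46), (646.5, 241.6, 41), (649.5, 243.2, 43), (652.5, 244.6, 44), (655.5, 246.3, 51), (658.5, 249.8, 69), (661.5, 250.4, 51)]
w22 [(634.5, 237.4, 12), (637.5, 238.4, 53), (640.5, 239.6, 63), (643.5, 241.1, 57), (646.5, 242.4, 60), (649.5, 243.5, 64), (652.5, 245.3, 68), (655.5, 248.3, 97), (658.5, 250.3, 108), (661.5, 250.1, 25)]
w22 [(637.5, 238.1, 33), (640.5, 238.8, 47), (643.5, 240.4, 46), (646.5, 241.8, 50), (649.5, 243.1, 48), (652.5, 244.4, 52), (655.5, 246.4, 61), (658.5, 249.7, 83), (661.5, 250.2, 55)]
w23 [(634.5, 237.3, 12), (637.5, 238.5, 57), (640.5, 239.5, 60), (643.5, 241.0, 58), (646.5, 242.3, 58), (649.5, 243.9, 58), (652.5, 245.0, 59), (655.5, 248.4, 108), (658.5, 250.4, 98), (661.5, 249.8, 25)]
w23 [(637.5, 237.9, 27), (640.5, 238.8, 50), (643.5, 240.4, 47), (646.5, 241.7, 41), (649.5, 243.4, 48), (652.5, 244.7, 51), (655.5, 246.2, 59), (658.5, 249.8, 87), (661.5, 250.2, 57)]
```

View pics/w23c.png

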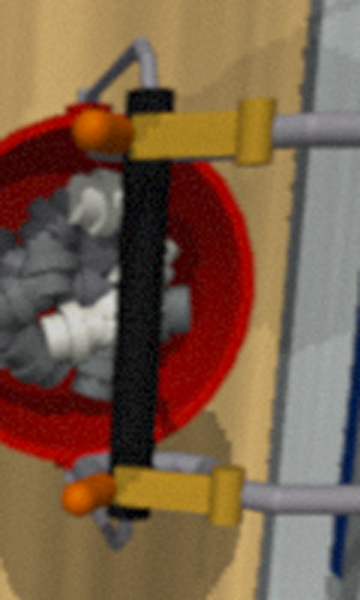

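Both keepers match their shut profile from before the push to within 0.5 mm. The pail hangs still and the gripper is clear, so I'm handing in.

Run:
```python
from rig import r
print(r.sign_off())
```

```text
the job is handed in; nothing more can be done
None
```

The red pail is hanging on the fork hook by its bail, under both shut keepers. I let go and handed the job in at about 23 s on the robot clock; no verdict was reported.

**What happened**
- **Raising the bail:** on the first try the bail acted as a strut and tipped the pail. Measured from the picture, the tilt reached about 0.58 rad, close to the 0.61 rad limit. I backed out along the same arc until the pail stood flat, then raised the bail again. It ended upright with the pail level and about 17 mm from where it started. By then the pail was mostly or wholly hanging from the gripper, lifted perhaps 2 mm.
- **Hanging it:** I lifted the pail, carried it over the hook's mouth and lowered it in 2–3 mm steps, watching the force. The highest reading between steps was about 8–9 N on the hook. The left keeper snapping shut was seen directly from the wrist camera.

**Last checks**
- **Seat:** the tube is level, with its centre about 1 mm from the seat mark in x and y and about 220 mm high.
- **Keepers:** a first rough fit gave slopes about 0.12 rad off shut, right at the limit. A cleaner measurement put both back on their original shut profile within 0.5 mm, so I took that one.
- **At rest:** the pail is hanging clear of the table, and frames about 0.25 s apart show no motion. The gripper is well clear.

I did not measure the other items' positions again, but nothing showed them being touched.

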